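# Set up the mirror on the shoe-care bench

### The arm

A 7-joint arm with a two-finger parallel gripper is mounted at the origin on the work surface. World frame = base frame: x ahead of the robot, y to its left, z up, the work surface at z = 0. Lengths are in m, angles in rad, forces in N, time in s.
With the tool pointing down it reaches from about 0.425 to 0.925 m from the base axis. Payload 6.8 kg.
Tool frame: the origin (TCP) lies at the very end of the fingers, on their centre line; the grasp point (between the pads) lies 19 mm behind it; z points along the fingers, y is the line along which they close (so a half turn about z gives the same grasp; the last joint's range is limited). The gripper opens to 85 mm and grips with 20 to 120 N. Pads are 22 mm wide; open, the fingers measure 114 mm over their backs; the gripper's body (76 mm by 85 mm) begins 54 mm behind the grasp point. The pads swing forward as they close: fully open they stand 13 mm farther back than shut.
Start: joints at [-1.363, 0.477, 0.022, 1.555, -0.011, 1.109, -0.083], TCP at [0.21, 0.642, 0.231] pointing down, gripper open.
Joint ranges: [-2.96, 2.96], [-0.34, 2.1], [-1.41, 1.46], [0.24, 2.44], [-1.37, 4.51], [0.17, 1.92], [-2.96, 2.96]. Speed limits (rad/s): [2.39, 2.39, 3.14, 3.14, 3.14, 3.14, 3.14].

### API

Orientations are given as a rotation vector (axis times angle).
In Python, from bench import monitor, optics, r gives the robot as it stands.
- The arm moves only by the shell command python3 -m crank 'ROWS' [OPENING] [FORCE]. ROWS is JSON, a list of rows, each a list of 2 entries, a list of its own where there are three numbers: the shift along the tool's x, y, z in cm, then the turn, a rotation vector about the tool's x, y, z in rad. A call has 1 to 5 rows; each row shifts and turns the commanded pose from where the row before left it, along the tool's axes as they then stand; what a row does not reach is not made up. A row lasts 1/10 s, in which the tool goes at most 50 mm and 8.59 degrees, less where a joint would pass 70% of its speed; a pose out of reach is approached as far as the arm can. A call is refused whole if a number of a shift passes 5 or a number of a turn 0.15, either way. A call with a gripper value outside its range is refused whole. OPENING is the finger opening in cm, from 0 to 8.54, set as the call begins (- or left out, the last holds). The fingers move at their own pace and stop on an object; FORCE is the grip in N (left out, the last holds). Time passes only in rows, so rows that do not move let the fingers close. It gives the time, the measured TCP pose, the force, the opening and the grip force at its end, in the units of the state.
- monitor.get_obs(): the state, without advancing time (a new reading comes with each control period).
- optics.grab_frame(name): name is "scene" or "top"; returns (picture, depth): 400x640x3 uint8, red, green, blue; 400x640 float32, m along the optical axis (not along the pixel's ray), 0 where there is no reading.
- optics.camera_model(name): a dict with "vertical_fov" (degrees; the focal length in pixels is half the picture's height over the tangent of half this angle, whatever the lens; pixels are square), "cx", "cy" (the principal point, pixels), "D" ([k1, k2, p1, p2, k3] as OpenCV has them; the pictures are not rectified), "R" (3x3) and "t" (3): a world point X has camera coordinates R X + t. Camera axes: x right, y down, z forward; pixel columns grow to the right and rows downward; lengths in m; the calibration is good to about 2 mm. A picture is of the moment at which its call begins. camera_model takes no time and is no camera call.
- r.hand_in(): hands the job in; it is judged then, once.
The state is a dict: "clock": time; "joints": joint angles; "qvel": joint speeds; "tau": joint torques, N m; "tcp_pos": TCP position; "orientation": TCP orientation; "contact_force": force on the tool from outside, world axes, zero at the start; "moment": the same for the moment, N m; "grip_width": finger opening in m; "gripper_force": force on a finger pad.
Only numpy, scipy, OpenCV 4.12 (cv2) and the standard library are available. Lean on these libraries where they do the work, as an engineer would, in place of code of your own. Each camera call takes 0.05 s, during which the arm holds its last target. There are 200 camera calls.

### The job

Get the shoe-care bench ready: clear every jar of cream off the rubber mat and stand it upright on the floor of the white tray. Lift the clamp's red handle over until the clamp stays open by itself, take the mirror out of its cradle, and stand it up on its fully unfolded kickstand in the middle of the mat (facing any way). Finish by swinging the empty clamp shut again, and leave the ashtray, the stacked tins and the blue scraper where they are.

Things in the scene. Friction and masses are not known exactly. Their poses are not given: they have to be found in the camera images.
- mirror: White-framed mirror slab, 100 (y) x 150 (z) x 12 mm (x), 220 g. Origin: middle of bottom edge, mid-thickness; z to its top, x out of the looking face, y along the width. Parked: axes are the cradle's turned +45 deg about y (z leans 45 deg to the cradle's +x, back up). Stands on bottom edge and unfolded kickstand, z leaning 0.34 rad towards its -x.
- mirror_tab (a point): Middle of the grip tab on the mirror's top edge (34 mm wide in y, 12 mm thick, from z = 150 to 190 mm), at z = 169 mm; moves with the mirror. Grip it across the 34 mm; the frame's shoulders begin 19 mm below this point. Nothing is behind the tab while the mirror is parked.
- mirror_mid (a point): Centre of the mirror slab (75 mm above its bottom edge); moves with the mirror.
- kickstand (a joint): Angle of the mirror's kickstand, rad: 0 folded along the back, 0.72 fully out at its stop. Stiff hinge (0.06 N m), stays where left. The leg is a U of 9 mm steel wire, 60 mm wide, 108 mm long, hinged about the mirror's y; it turns freely past everything on the mirror.
- kick_hinge (a point): Middle of the kickstand's hinge line, fixed to the mirror at x = -18 mm (12 mm off the back), z = 115 mm; the line runs along the mirror's y.
- kick_bar (a point): Middle of the cross bar (9 mm round, 60 mm long, along the mirror's y) at the kickstand's free end, 108 mm from the hinge line. Folded: 7 mm above the mirror's bottom edge, its axis 12 mm off the back (7 mm gap under it). The side wires leave 51 mm free between them. Opening carries it away from the back, to the mirror's -x.
- cradle: Grey steel rest fixed to the bench, base 170 (x) x 150 (y) mm; origin: centre of its underside; x points level from the low to the high side of the slope, z up. The rest plate rises to +x at 45 deg; a 10 mm deep ledge carries the mirror's bottom edge 75 mm above the bench. The clamp is on its -y side.
- cradle_seat (a point): Where the origin of the parked mirror lies: 50 mm to -x and 75 mm above the cradle's origin.
- clamp (a joint): Angle of the sprung clamp arm, rad: about 0 shut on the edge of the mirror's back (-0.05 with no mirror), 1.9 fully open, swung out sideways clear of the mirror. An over-centre spring pulls it shut below 0.8 (0.2 N m at 0) and pushes it open above 0.8, so past 0.8 it stays open; pushed back below 0.8 it snaps shut.
- clamp_hinge (a point): Middle of the clamp's hinge line, which runs up the 45 deg slope (along the parked mirror's z: cradle's +x and up in equal parts), 80 mm to -y of the mirror's middle line, 20 mm off the rest plate. Opening carries the handle from above the mirror's edge up, over and out to the cradle's -y side.
- mat: Dark square rubber mat fixed on the bench, 210 by 210 mm, 3 mm thick; origin: centre of its underside.
- tray: White tray fixed on the bench, 270 (x) by 125 (y) mm outside, 28 mm high, walls and floor 5 mm; origin: centre of its underside, x along its long side.
- ashtray: Empty glass ashtray, 100 mm across, 30 mm high, not part of the job; origin: centre of its underside.
- tin_low: Lower of two stacked flat polish tins (red, 72 mm across, 24 mm high), not part of the job; origin: centre of its underside.
- tin_high: Upper of two stacked flat polish tins (green, 68 mm across, 22 mm high), not part of the job; origin: centre of its underside.
- scraper: Blue silicone shoe scraper, 110 mm long (y), 36 mm wide, 16 mm high, not part of the job; origin: centre of its underside.
- clamp_grip (a point): Point on the axis of the clamp's red handle, a round bar 11 mm thick, 62 mm long, parallel to the hinge line and 49.5 mm from it. The stalk carrying it joins 32 mm further down the slope, so the bar is free for 26 mm below this point and 20 mm above. Shut, its axis is 42 mm off the parked mirror's back and 36 mm to +y of the hinge line.
- jar1: Closed jar of shoe cream, amber with a brass cap, 46 mm across, 46 mm high, about 90 g; origin: centre of its underside. May be absent (None).
- jar2: Closed jar of shoe cream, white with a blue cap, 46 mm across, 46 mm high, about 90 g; origin: centre of its underside. May be absent (None).
- jar3: Closed jar of shoe cream, brown with a red cap, 46 mm across, 46 mm high, about 90 g; origin: centre of its underside. May be absent (None).
- jar4: Closed jar of shoe cream, green with a white cap, 46 mm across, 46 mm high, about 90 g; origin: centre of its underside. May be absent (None).
Not all that is in view belongs to the job. Several things have the shape of the jar2; the one meant has the colours described above.

How it is judged:
By the outcome, as a careful person would: the job done as asked, in the order asked, and still so for the second after the job is handed in, with the robot touching nothing.
Of jar1, jar2, jar3, jar4 only 2 to 4 are there at a start; the rules pass over those that are not, and their reading is None.
At some moment in a run one of jar1, jar2, jar3, jar4 may be knocked a few centimetres aside while the robot is not near it.
It also fails if it takes over 210 s, if anything falls off the work surface, if the arm or the gripper's body presses on something with over 40 N, if the wrist force passes 120 N, or if a joint passes its speed limit or range.

## Working session

There is one attempt and no reset: what is moved stays moved. The work goes in short steps, Python scripts to look and compute and a shell command to move; the robot and the scene stay as the last step left them, time stands still between calls to the robot, and variables do not carry over. Pictures are saved under pics/ and viewed, at most 14 in all, crops included, and the job is handed in when it is done.

```bash
ls; mkdir -p pics
cat > h.py <<'E'
import numpy as np, cv2
from scipy.spatial.transform import Rotation as Ro
from bench import monitor, optics, r
def cam(n):
    m=optics.camera_model(n); f=200/np.tan(np.radians(m["vertical_fov"])/2)
    K=np.array([[f,0,m["cx"]],[0,f,m["cy"]],[0,0,1]]); return K,np.array(m["D"],float),np.array(m["R"]),np.array(m["t"])
def ray(n,uv):
    K,D,R,t=cam(n); p=cv2.undistortPoints(np.array([[uv]],float),K,D)[0,0]
    return -R.T@t, R.T@np.array([p[0],p[1],1])
def onz(n,uv,z):
    o,d=ray(n,uv); return o+d*(z-o[2])/d[2]
def dep(n,uv,depth):
    o,d=ray(n,uv); u,v=int(round(uv[0])),int(round(uv[1])); w=depth[max(v-1,0):v+2,max(u-1,0):u+2]; return o+d*np.median(w[w>0])
def proj(n,X):
    K,D,R,t=cam(n); return cv2.projectPoints(np.array(X,float).reshape(-1,3),cv2.Rodrigues(R)[0],t,K,D)[0][:,0]
def cloud(n,depth):
    K,D,R,t=cam(n); vv,uu=np.mgrid[0:400,0:640]; p=cv2.undistortPoints(np.stack([uu,vv],-1).reshape(-1,1,2).astype(float),K,D)[:,0]
    c=np.c_[p,np.ones(len(p))]*depth.reshape(-1,1); return ((c-t)@R).reshape(400,640,3)
def save(name,img): cv2.imwrite(f"pics/{name}.png",img[:,:,::-1])
def st():
    o=monitor.get_obs(); return np.array(o["tcp_pos"]),Ro.from_rotvec(o["orientation"]),o
def goal(pos,R=None):
    """print shift in tool axes (cm) and turn rotvec (tool axes)"""
    p,Rc,o=st(); print("shift cm",np.round(Rc.inv().apply(np.array(pos)-p)*100,2), "turn",np.round((Rc.inv()*R).as_rotvec(),3) if R is not None else "")
E
python3 - <<'E'
from h import *
for n in("scene","top"):
    a,d=optics.grab_frame(n); save(n+"0",a); np.save(n+"_d0.npy",d); np.save(n+"_a0.npy",a)
    K,D,R,t=cam(n); print(n,K[0,0],D,-R.T@t,R[2])
p,R,o=st(); print(p,R.as_matrix().round(3),o["clock"],o["joints"],o["contact_force"])
E
```

```text
pics
scene 515.6985783655539 [-0.10097488  0.          0.          0.          0.        ] [1.36895946 0.52967295 1.01132991] [-0.59514646 -0.43080697 -0.67838488]
top 385.03763356658743 [0.02823239 0.         0.         0.         0.        ] [ 0.4589529  -0.01098255  1.29038716] [ 0.10384322 -0.01670488 -0.99445338]
[0.20950842 0.64112515 0.23042906] [[-0.951  0.311 -0.   ]
 [ 0.311  0.951 -0.002]
 [-0.    -0.002 -1.   ]] 0.1 [-1.36308774  0.47773571  0.02235575  1.55630967 -0.01147877  1.1092962
 -0.08312871] [ 0.16993559 -0.15941818  0.43552052]
```

View pics/scene0.png

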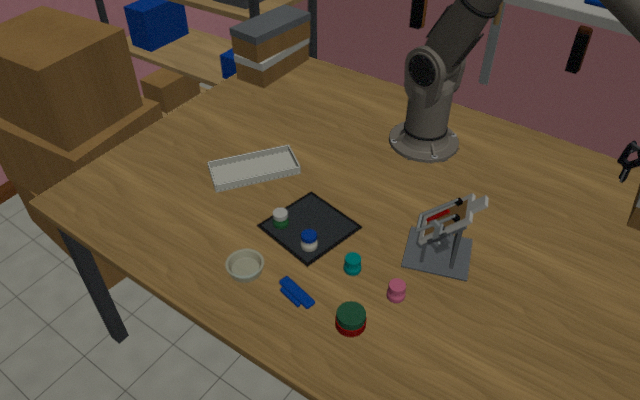

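View pics/top0.png

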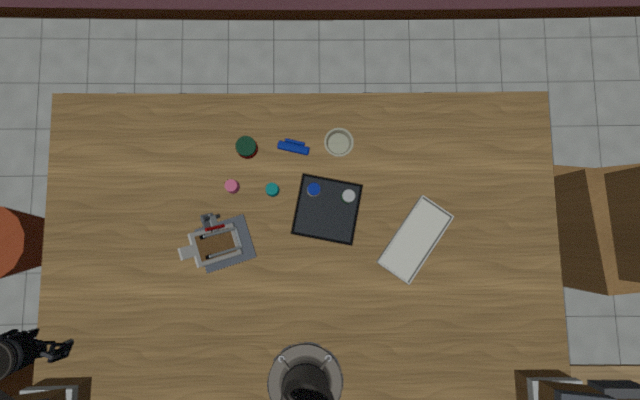

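Run:
```python
from h import *
a=np.load("top_a0.npy"); s=np.load("scene_a0.npy")
c1=cv2.resize(a[170:290,165:385],None,fx=3.6,fy=3.6,interpolation=cv2.INTER_CUBIC)
c2=cv2.resize(s[185:285,250:500],None,fx=3.2,fy=3.2,interpolation=cv2.INTER_CUBIC)[:, :792]
c1=c1[:,:792]; 
out=np.vstack([cv2.resize(c1,(520,284)),cv2.resize(c2,(780,312))[:,:520] if 0 else cv2.resize(c2,(520,208))])
out=np.zeros((590,800,3),np.uint8)
A=cv2.resize(a[170:290,165:375],(500,286),interpolation=cv2.INTER_CUBIC); 
B=cv2.resize(s[185:285,250:500],(750,300),interpolation=cv2.INTER_CUBIC)
out[:286,:500]=A; out[290:590,:750]=B
save("crop0",out)
for n in("top","scene"):
    X=cloud(n,np.load(n+"_d0.npy")); im=np.load(n+"_a0.npy"); hsv=cv2.cvtColor(im,cv2.COLOR_RGB2HSV); H,S,V=cv2.split(hsv)
    ok=(X[...,0]>.1)&(X[...,0]<1.)&(abs(X[...,1])<.5)&(X[...,2]>-.02)
    ms={"mat":(V<60)&(X[...,2]<.012)&(S<140),"blue":(H>105)&(H<125)&(S>150)&(V>60),"white":(S<50)&(V>130),"red":((H<8)|(H>172))&(S>150),"grey":(S<70)&(V>60)&(V<130)}
    for k,m in ms.items():
        m=(m&ok).astype(np.uint8); nc,l,stt,cen=cv2.connectedComponentsWithStats(m)
        for i in range(1,nc):
            if stt[i,4]>25:
                q=X[l==i]; print(n,k,stt[i],cen[i].round(1),np.median(q,0).round(3),q[:,2].min().round(3),q[:,2].max().round(3))
                if k in("mat",) or (k=="white" and stt[i,4]>800):
                    c=max(cv2.findContours((l==i).astype(np.uint8),0,1)[0],key=cv2.contourArea)
                    rc=cv2.boxPoints(cv2.minAreaRect(c)); z=.003 if k=="mat" else .028
                    P=np.array([onz(n,u,z) for u in rc]); print("  rect",P[:,:2].round(3).tolist(),P.mean(0).round(4))
```

```text
top mat [291 174  72  71 780] [327.9 208.7] [ 0.553 -0.091  0.001] -0.007 0.009
  rect [[0.469, 0.043], [0.671, 0.003], [0.63, -0.203], [0.428, -0.159]] [ 0.5495 -0.079   0.003 ]
top blue [278 139  31  16 295] [293.3 146.3] [0.761 0.033 0.013] 0.006 0.02
top blue [308 183  12  12 118] [313.5 188.3] [ 0.614 -0.034  0.048] 0.001 0.054
top white [324 128  30  29 513] [338.5 142.8] [ 0.772 -0.121  0.008] -0.005 1.29
top white [343 190  12  12 114] [348.4 195.3] [ 0.59  -0.147  0.048] 0.017 0.052
top white [ 378  195   76   90 3036] [414.6 239.5] [ 0.446 -0.369  0.004] -0.006 1.29
  rect [[0.371, -0.235], [0.594, -0.393], [0.521, -0.498], [0.301, -0.339]] [ 0.4464 -0.3663  0.028 ]
top white [187 233   6  12  31] [189.5 238.9] [0.454 0.323 0.18 ] 0.002 0.188
top white [177 248   6  13  37] [179.9 253.7] [0.414 0.339 0.208] -0.007 0.216
top white [194 255   5  13  34] [196.1 261.1] [0.392 0.302 0.181] 0.174 0.188
top red [242 148  16  10  32] [251.  154.2] [0.729 0.172 0.02 ] 0.004 0.029
top red [205 225  19   6  48] [213.4 227.5] [0.486 0.257 0.178] 0.153 0.199
top grey [326 130  25  24 14
[... 1108 characters left out ...]
98] [438.3 214.8] [0.491 0.256 0.179] 0.091 0.2
scene red [336 319  30  18 200] [349.9 330.3] [0.788 0.206 0.017] 0.001 0.031
scene grey [625   0  15  17 120] [634.6   5. ] [0.213 0.481 0.653] 0.635 0.662
scene grey [ 208  145   93   48 1152] [254.9 168.3] [ 0.448 -0.36   0.015] -0.005 0.033
scene grey [394 147  35  16 156] [411.7 155.6] [0.109 0.011 0.013] -0.0 0.021
scene grey [ 401  193   87   88 3428] [441.6 241.8] [0.469 0.272 0.012] -0.006 0.214
scene grey [273 208  15  14  75] [280.7 217.1] [ 0.606 -0.137  0.043] 0.0 0.053
scene grey [301 240  17  12 123] [308.8 246.1] [ 0.63  -0.025  0.018] 0.002 0.039
scene grey [225 249  39  33 961] [244.5 264.4] [ 0.769 -0.126  0.015] -0.004 0.038
```

View pics/crop0.png

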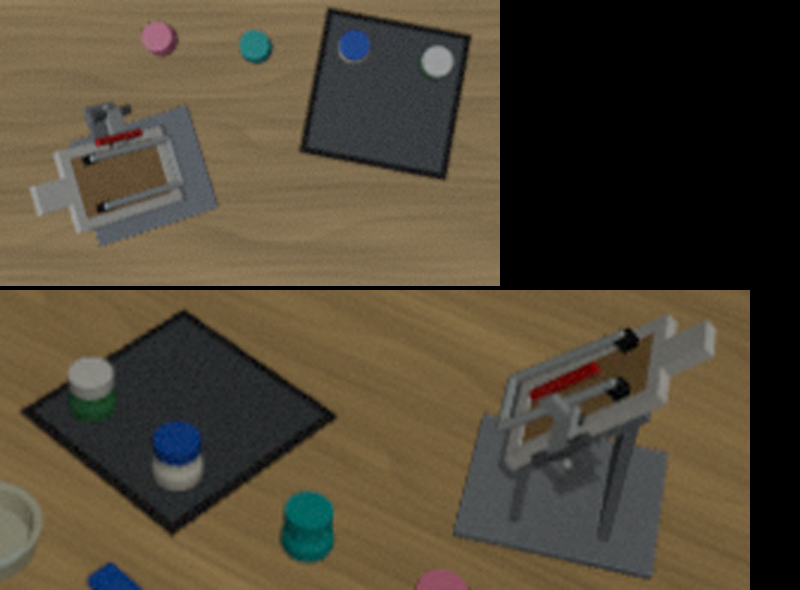

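Run:
```python
from h import *
z=.006
A,B,C=[onz("top",u,z) for u in((243.5,214.9),(256.1,256.9),(207,272.5))]
print(A,B,C,np.linalg.norm(A-B),np.linalg.norm(B-C))
ctr=(A+C)/2; print("ctr",ctr,"yaws",np.degrees(np.arctan2(*(C-B)[[1,0]])),np.degrees(np.arctan2(*(A-B)[[0,1]]*np.array([1,-1])))) 
for n in("top","scene"):
    d=np.load(n+"_d0.npy"); X=cloud(n,d); im=np.load(n+"_a0.npy"); H,S,V=cv2.split(cv2.cvtColor(im,cv2.COLOR_RGB2HSV))
    m=((H<8)|(H>172))&(S>150)&(X[...,2]>.12)&(X[...,0]<.6)&(abs(X[...,1]-.25)<.1)
    q=X[m]; c=q.mean(0); u,s,v=np.linalg.svd(q-c); print("red",n,len(q),c.round(4),v[0].round(3),"yaw",np.degrees(np.arctan2(v[0][1],v[0][0])), (q-c)@v[0] @ np.ones(1) if 0 else [((q-c)@v[0]).min(),((q-c)@v[0]).max()])
    # mirror pts: white
    m=(X[...,2]>.07)&(X[...,2]<.23)&(abs(X[...,0]-.44)<.13)&(abs(X[...,1]-.26)<.12)&(S<60)&(V>110)
    q=X[m]; 
    for it in range(5):
        c=np.median(q,0); u,s,v=np.linalg.svd(q-q.mean(0),full_matrices=False); k=abs((q-q.mean(0))@v[2])<.006; q=q[k]
    print("plane",n,len(q),v[2].round(3),q.mean(0).round(4),"yaw",np.degrees(np.arctan2(v[2][1],v[2][0])))
    t=q[q[:,2]>.197]; print("tab pts",len(t),t.mean(0).round(4),t.min(0).round(3),t.max(0).round(3))
```

```text
[0.53126416 0.19861796 0.006     ] [0.39275659 0.15605951 0.006     ] [0.34455921 0.31524675 0.006     ] 0.14489847852735677 0.166323680430293
ctr [0.43791168 0.25693236 0.006     ] yaws 106.84482182396583 107.08033379584263
red top 48 [0.4864 0.2556 0.1791] [-0.199  0.707  0.679] yaw 105.72708450926737 [np.float64(-0.03390807391043917), np.float64(0.02646927622434109)]
plane top 605 [-0.204  0.672 -0.712] [0.4259 0.2857 0.1614] yaw 106.8884226839106
tab pts 100 [0.4162 0.329  0.2055] [0.397 0.315 0.197] [0.435 0.341 0.214]
red scene 138 [0.1815 0.2748 0.1942] [ 0.997 -0.065 -0.048] yaw -3.7456477788501723 [np.float64(-0.7546261298510726), np.float64(0.3222731504482093)]
plane scene 82 [-0.203  0.598 -0.775] [0.4309 0.3197 0.189 ] yaw 108.73180268143474
tab pts 28 [0.4156 0.3387 0.2088] [0.4   0.33  0.204] [0.432 0.347 0.213]
```

Two jars are on the mat: blue cap over white body = jar2 at top px (313,188), and white cap over green body = jar4 at (348,195). The lookalikes are the teal jar (272,189) and the pink jar (231,186), both off the mat; the crop confirms the choice. The mirror is parked with its tab at (180,254) and the red handle at (213,227).

```bash
python3 -m crank '[[[0,0,-1.4],[0,0,0.144]],[[0,0,-1.4],[0,0,0.144]],[[0,0,-1.4],[0,0,0.144]],[[0,0,-1.4],[0,0,0.144]],[[0,0,-1.4],[0,0,0.144]]]' 7 >/dev/null
python3 -m crank '[[[0,0,-1.4],[0,0,0.144]],[[0,0,-1.4],[0,0,0.144]],[[0,0,-1.4],[0,0,0.144]],[[0,0,-1.4],[0,0,0.144]],[[0,0,-1.4],[0,0,0.144]]]' >/dev/null
python3 -m crank '[[[0,0,-1.4],[0,0,0.144]],[[0,0,-1.4],[0,0,0.144]],[[0,0,-1.4],[0,0,0.144]],[[0,0,0],[0,0,0]]]'
python3 -m crank '[[[-2,4.5,0],[0,0,0]],[[-2,4.5,0],[0,0,0]],[[-2,4.5,0],[0,0,0]],[[-2,4.5,0],[0,0,0]],[[-2,4.5,0],[0,0,0]]]'
python3 - <<'E'
from h import *
goal([.615,-.034,.20]); p,R,o=st(); print(p,R.as_matrix().round(3),np.round(o["joints"],2))
E
```

```text
clock: 1.5
tcp_pos: [0.2099, 0.6422, 0.4149]
orientation: [-2.79, -1.439, -0.003]
contact_force: [0.3, -0.2, -0.2]
grip_width: 0.0702
gripper_force: 0.0
clock: 2.0
tcp_pos: [0.3358, 0.4277, 0.4122]
orientation: [2.787, 1.448, -0.001]
contact_force: [0.4, 1.5, 0.5]
grip_width: 0.0697
gripper_force: 0.0
shift cm [-21.71  49.38  21.25] turn 
[0.3357576  0.4276753  0.41222368] [[ 0.575  0.818 -0.001]
 [ 0.818 -0.575 -0.001]
 [-0.001  0.    -1.   ]] [-1.46  0.14  0.51  1.64 -0.07  1.39 -1.56]
```

```bash
python3 -m crank '[[[-2,4.5,0],[0,0,0]],[[-2,4.5,0],[0,0,0]],[[-2,4.5,0],[0,0,0]],[[-2,4.5,0],[0,0,0]],[[-2,4.5,0],[0,0,0]]]' > /dev/null
python3 -m crank '[[[-2,4.5,0],[0,0,0]],[[-2,4.5,0],[0,0,0]],[[-2,4.5,2],[0,0,0]],[[-2,4.5,3],[0,0,0]],[[-2,4.5,3],[0,0,0]]]'
python3 -m crank '[[[0,0,4],[0,0,0]],[[0,0,4],[0,0,0]],[[0,0,0],[0,0,0]],[[0,0,0],[0,0,0]]]'
python3 - <<'E'
from h import *
goal([.615,-.034,.018]); p,R,o=st(); print(p,R.as_matrix().round(3),np.round(o["joints"],2))
a,d=optics.grab_frame("scene"); X=cloud("scene",d); H,S,V=cv2.split(cv2.cvtColor(a,cv2.COLOR_RGB2HSV))
for k,m in {"blue":(H>105)&(H<125)&(S>150)&(abs(X[...,0]-.6)<.09)&(abs(X[...,1]+.06)<.12)&(X[...,2]>.035)&(X[...,2]<.07),"wh":(S<50)&(V>130)&(abs(X[...,0]-.58)<.1)&(abs(X[...,1]+.12)<.12)&(X[...,2]>.035)&(X[...,2]<.06)}.items():
    q=X[m]; print(k,len(q),((q.max(0)+q.min(0))/2).round(4),(q.max(0)-q.min(0)).round(3))
E
```

```text
clock: 3.0
tcp_pos: [0.5788, 0.0186, 0.3409]
orientation: [-2.787, -1.449, -0.0]
contact_force: [0.8, 1.0, 0.6]
grip_width: 0.0702
gripper_force: 0.0
clock: 3.4
tcp_pos: [0.5781, 0.0201, 0.2624]
orientation: [-2.789, -1.445, 0.003]
contact_force: [0.3, 0.5, -0.3]
grip_width: 0.0702
gripper_force: 0.0
shift cm [-2.26  6.16 24.44] turn 
[0.5780715  0.02014682 0.26243172] [[ 0.577  0.817 -0.002]
 [ 0.817 -0.577 -0.001]
 [-0.001 -0.001 -1.   ]] [-0.77  0.37  0.82  1.8  -0.3   1.11 -0.47]
blue 177 [ 0.6147 -0.0348  0.0463] [0.043 0.04  0.019]
wh 108 [ 0.5918 -0.1489  0.0479] [0.039 0.039 0.013]
```

```bash
python3 -m crank '[[[-1.2,3.1,2],[0,0,0]],[[-1.1,3.1,3],[0,0,0]],[[0,0,5],[0,0,0]],[[0,0,5],[0,0,0]],[[0,0,3.5],[0,0,0]]]' > /dev/null
python3 -m crank '[[[0,0,3],[0,0,0]],[[0,0,2],[0,0,0]],[[0,0,1],[0,0,0]],[[0,0,0],[0,0,0]],[[0,0,0],[0,0,0]]]'
python3 -m crank '[[[0,0,0],[0,0,0]],[[0,0,0],[0,0,0]],[[0,0,0],[0,0,0]],[[0,0,0],[0,0,0]],[[0,0,0],[0,0,0]]]' 3 30
python3 -m crank '[[[0,0,-1],[0,0,0]],[[0,0,-2],[0,0,0]],[[0,0,-3],[0,0,0]],[[0,0,-3],[0,0,0]],[[0,0,0],[0,0,0]]]'
python3 - <<'E'
from h import *
c=np.array([.4464,-.3663]);d=np.array([.816,-.578])
goal([*(c+.05*d),.11]);goal([*(c-.05*d),.11])
E
```

```text
clock: 4.45
tcp_pos: [0.6173, -0.0343, 0.0193]
orientation: [2.789, 1.443, 0.004]
contact_force: [0.0, 0.7, 1.0]
grip_width: 0.0699
gripper_force: 0.0
clock: 4.95
tcp_pos: [0.616, -0.0339, 0.019]
orientation: [-2.79, -1.442, -0.002]
contact_force: [-2.9, 1.6, 9.5]
grip_width: 0.0408
gripper_force: 30.3
clock: 5.45
tcp_pos: [0.6186, -0.0354, 0.1122]
orientation: [2.788, 1.44, 0.011]
contact_force: [0.4, -1.0, -1.5]
grip_width: 0.0407
gripper_force: 31.1
shift cm [-36.95  10.13   0.12] turn 
shift cm [-36.96   0.13   0.06] turn
```

```bash
python3 -m crank '[[[-4.6,1.25,0],[0,0,0]],[[-4.6,1.25,0],[0,0,0]],[[-4.6,1.25,0],[0,0,0]],[[-4.6,1.25,0],[0,0,0]],[[-4.6,1.25,0],[0,0,0]]]' > /dev/null
python3 -m crank '[[[-4.6,1.25,0],[0,0,0]],[[-4.6,1.25,0],[0,0,0]],[[-4.6,1.25,0],[0,0,0]],[[0,0,0],[0,0,0]],[[0,0,0],[0,0,0]]]'
python3 - <<'E'
from h import *
c=np.array([.4464,-.3663]);d=np.array([.816,-.578])
p,R,o=st(); goal([*(c+.05*d),.0225],Ro.from_matrix(np.array([[.577,.817,0],[.817,-.577,0],[0,0,-1]]))); print(p,R.as_matrix().round(3),np.round(o["joints"],2))
E
```

```text
clock: 6.45
tcp_pos: [0.4829, -0.394, 0.1074]
orientation: [2.794, 1.437, -0.001]
contact_force: [-0.0, 0.1, -1.0]
grip_width: 0.0411
gripper_force: 31.0
shift cm [0.15 0.42 8.49] turn [-0.     0.    -0.006]
[ 0.48291457 -0.39399269  0.10743669] [[ 0.582  0.813 -0.   ]
 [ 0.813 -0.582 -0.   ]
 [-0.    -0.    -1.   ]] [ 0.11  0.62  0.67  1.82 -0.49  0.87  0.39]
```

```bash
python3 -m crank '[[[0,0,3],[0,0,0]],[[0,0,3],[0,0,0]],[[0,0,1.5],[0,0,0]],[[0,0,0.6],[0,0,0]],[[0,0,0.4],[0,0,0]]]' > /dev/null
python3 -m crank '[[[0,0,0],[0,0,0]],[[0,0,0],[0,0,0]]]'
python3 -m crank '[[[0,0,0],[0,0,0]],[[0,0,0],[0,0,0]],[[0,0,0],[0,0,0]]]' 7
python3 -m crank '[[[0,0,-2],[0,0,0]],[[0,0,-3],[0,0,0]],[[0,0,-4],[0,0,0]],[[0,0,0],[0,0,0]]]'
python3 - <<'E'
from h import *
goal([.591,-.148,.11]); 
for n in("top","scene"):
    a,d=optics.grab_frame(n); save(n+"1",a)
    X=cloud(n,d); H,S,V=cv2.split(cv2.cvtColor(a,cv2.COLOR_RGB2HSV))
    m=(S<50)&(V>130)&(abs(X[...,0]-.58)<.13)&(abs(X[...,1]+.12)<.14)&(X[...,2]>.035)&(X[...,2]<.06)
    q=X[m]; print(n,len(q),((q.max(0)+q.min(0))/2).round(4),(q.max(0)-q.min(0)).round(3))
E
```

```text
clock: 7.15
tcp_pos: [0.4849, -0.3929, 0.0235]
orientation: [2.79, 1.441, 0.001]
contact_force: [-0.3, -0.4, -0.8]
grip_width: 0.041
gripper_force: 31.1
clock: 7.45
tcp_pos: [0.4846, -0.3927, 0.0229]
orientation: [2.791, 1.442, 0.001]
contact_force: [0.5, -0.3, -0.4]
grip_width: 0.07
gripper_force: 0.0
clock: 7.85
tcp_pos: [0.4865, -0.3952, 0.1176]
orientation: [2.785, 1.438, 0.006]
contact_force: [0.5, -1.1, -0.3]
grip_width: 0.07
gripper_force: 0.0
shift cm [26.21 -5.81  0.71] turn 
top 116 [ 0.589  -0.1475  0.049 ] [0.037 0.037 0.017]
scene 107 [ 0.5896 -0.1487  0.0493] [0.037 0.038 0.012]
```

View pics/scene1.png

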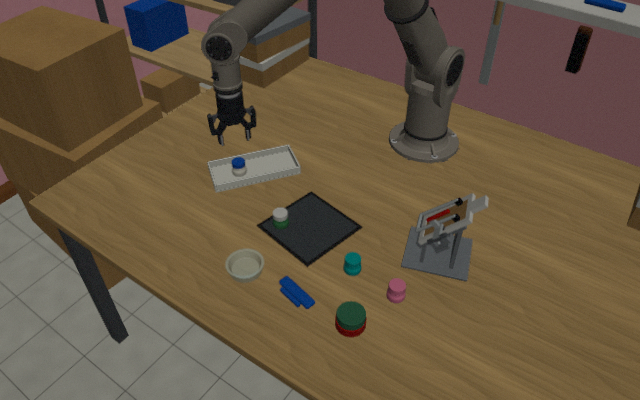

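The picture shows jar2 upright in the tray (238,165) and jar4 still at (280,217). Next is jar4.

```bash
python3 -m crank '[[[4.3,-1,0],[0,0,0]],[[4.3,-1,0],[0,0,0]],[[4.3,-1,0],[0,0,0]],[[4.3,-1,0],[0,0,0]],[[4.3,-1,0],[0,0,0]]]' > /dev/null
python3 -m crank '[[[4.4,-0.9,0],[0,0,0]],[[0,0,3],[0,0,0]],[[0,0,3],[0,0,0]],[[0,0,0],[0,0,0]]]'
python3 - <<'E'
from h import *
goal([.590,-.148,.020],Ro.from_matrix(np.array([[.577,.817,0],[.817,-.577,0],[0,0,-1]])))
E
```

```text
clock: 8.85
tcp_pos: [0.5825, -0.1453, 0.0479]
orientation: [-2.785, -1.441, 0.011]
contact_force: [-1.1, 0.1, -0.0]
grip_width: 0.0699
gripper_force: 0.0
shift cm [0.22 0.79 2.78] turn [-0.008  0.004 -0.001]
```

```bash
python3 -m crank '[[[0.2,0.7,0],[0,0,0]],[[0,0,1.4],[0,0,0]],[[0,0,1.3],[0,0,0]],[[0,0,0],[0,0,0]],[[0,0,0],[0,0,0]]]'
python3 -m crank '[[[0,0,0],[0,0,0]],[[0,0,0],[0,0,0]],[[0,0,0],[0,0,0]],[[0,0,0],[0,0,0]],[[0,0,0],[0,0,0]]]' 3 30
python3 -m crank '[[[0,0,-1],[0,0,0]],[[0,0,-2],[0,0,0]],[[0,0,-3],[0,0,0]],[[0,0,-3],[0,0,0]],[[0,0,0],[0,0,0]]]'
python3 - <<'E'
from h import *
c=np.array([.4464,-.3663]);d=np.array([.816,-.578])
goal([*(c-.05*d),.11],Ro.from_matrix(np.array([[.577,.817,0],[.817,-.577,0],[0,0,-1]])))
E
```

```text
clock: 9.35
tcp_pos: [0.5926, -0.1496, 0.0252]
orientation: [-2.791, -1.441, 0.001]
contact_force: [0.2, 0.3, 0.3]
grip_width: 0.0702
gripper_force: 0.0
clock: 9.85
tcp_pos: [0.5932, -0.1495, 0.0261]
orientation: [2.791, 1.442, 0.001]
contact_force: [-1.8, 1.5, 6.0]
grip_width: 0.0402
gripper_force: 30.2
clock: 10.35
tcp_pos: [0.5955, -0.1507, 0.1198]
orientation: [2.788, 1.439, 0.009]
contact_force: [0.7, -0.6, -0.9]
grip_width: 0.0403
gripper_force: 30.5
shift cm [-26.22  -4.68   0.87] turn [ 0.006 -0.003 -0.003]
```

```bash
python3 -m crank '[[[-4.4,-0.8,0],[0,0,0]],[[-4.4,-0.8,0],[0,0,0]],[[-4.4,-0.8,0],[0,0,0]],[[-4.4,-0.8,0],[0,0,0]],[[-4.4,-0.8,0],[0,0,0]]]' > /dev/null
python3 -m crank '[[[-4.2,-0.7,0],[0,0,0]],[[0,0,2],[0,0,0]],[[0,0,3],[0,0,0]],[[0,0,1],[0,0,0]],[[0,0,0],[0,0,0]]]'
python3 - <<'E'
from h import *
c=np.array([.4464,-.3663]);d=np.array([.816,-.578])
goal([*(c-.05*d),.0285],Ro.from_matrix(np.array([[.577,.817,0],[.817,-.577,0],[0,0,-1]])))
E
```

```text
clock: 11.35
tcp_pos: [0.402, -0.3351, 0.0542]
orientation: [-2.788, -1.441, 0.003]
contact_force: [0.1, -0.3, -1.0]
grip_width: 0.0403
gripper_force: 30.6
shift cm [0.03 0.43 2.57] turn [-0.003  0.    -0.002]
```

```bash
cat >> h.py <<'E'
yaw=np.radians(106.9); cx=np.array([np.cos(yaw),np.sin(yaw),0]); ey=np.array([-np.sin(yaw),np.cos(yaw),0]); ez=np.array([0,0,1.])
seat=np.array([.452,.2105,.075]); es=(cx+ez)/2**.5; en=(ez-cx)/2**.5
def W(s,y,n): return seat+(s*es+y*ey+n*en)/1000   # mm, n from mirror mid-plane
def RM(zt,yt):  # tool z, tool y
    zt=zt/np.linalg.norm(zt); yt=yt-zt*(yt@zt); yt/=np.linalg.norm(yt); return Ro.from_matrix(np.c_[np.cross(yt,zt),yt,zt])
E
python3 -m crank '[[[0,0.4,1.2],[0,0,0]],[[0,0,0.8],[0,0,0]],[[0,0,0.5],[0,0,0]],[[0,0,0],[0,0,0]],[[0,0,0],[0,0,0]]]'
python3 -m crank '[[[0,0,0],[0,0,0]],[[0,0,0],[0,0,0]],[[0,0,0],[0,0,0]]]' 7
python3 -m crank '[[[0,0,-2],[0,0,0]],[[0,0,-4],[0,0,0]],[[0,0,-5],[0,0,0]],[[0,0,-5],[0,0,0]],[[0,0,-5],[0,0,0]]]' 0
python3 -m crank '[[[0,0,-5],[0,0,-0.15]],[[0,0,-4],[0,0,-0.15]],[[0,0,0],[0,0,-0.15]],[[0,0,0],[0,0,-0.15]],[[0,0,0],[0,0,-0.15]]]'
python3 -m crank '[[[0,0,0],[0,0,-0.15]],[[0,0,0],[0,0,0]]]'
python3 - <<'E'
from h import *
R=RM(-ez,-ey); t=W(100,-44,48)+np.array([0,0,.0]); print(t,W(169,0,0))
g=t+ey*.035; goal([g[0],g[1],.32],R); p,R,o=st(); print(np.round(o["joints"],2))
a,d=optics.grab_frame("top"); save("top2",a[120:300,170:470].repeat(2,0).repeat(2,1))
E
```

```text
clock: 11.85
tcp_pos: [0.4063, -0.3384, 0.0306]
orientation: [2.791, 1.442, 0.0]
contact_force: [-0.9, -0.1, -1.2]
grip_width: 0.0408
gripper_force: 30.6
clock: 12.15
tcp_pos: [0.4065, -0.3385, 0.0308]
orientation: [2.791, 1.442, 0.001]
contact_force: [-0.4, 0.2, -0.4]
grip_width: 0.0695
gripper_force: 0.0
clock: 12.65
tcp_pos: [0.4057, -0.3383, 0.2424]
orientation: [-2.791, -1.441, 0.0]
contact_force: [1.5, -0.5, -0.3]
grip_width: -0.0
gripper_force: 0.0
clock: 13.15
tcp_pos: [0.4061, -0.3383, 0.3309]
orientation: [2.061, 2.37, 0.001]
contact_force: [0.1, -0.2, -0.0]
grip_width: 0.0003
gripper_force: 0.0
clock: 13.35
tcp_pos: [0.406, -0.3384, 0.3305]
orientation: [1.885, 2.513, 0.001]
contact_force: [-0.2, -0.8, -0.1]
grip_width: 0.0
gripper_force: 0.0
[0.48341081 0.2584725  0.1796518 ] [0.41726078 0.32484022 0.19450105]
shift cm [55.08 20.66  1.08] turn [ 0.    -0.    -0.011]
[-0.08  0.17  0.76  1.81 -0.12  1.21  1.  ]
```

View pics/top2.png

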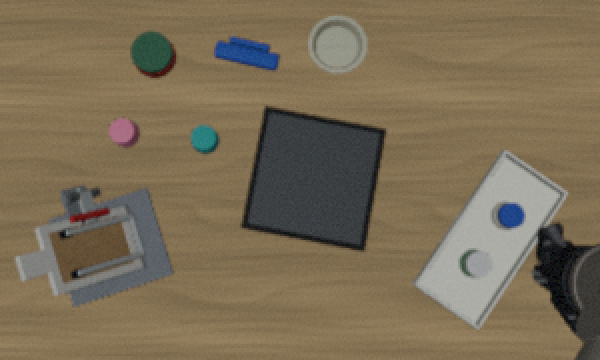

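Both jars stand in the tray at (511,215) and (476,263), and the mat is empty. I now move to the inner side of the clamp handle.

```bash
python3 -m crank '[[[4.25,1.6,0],[0,0,0]],[[4.25,1.6,0],[0,0,0]],[[4.25,1.6,0],[0,0,0]],[[4.25,1.6,0],[0,0,0]],[[4.25,1.6,0],[0,0,0]]]'>/dev/null
python3 -m crank '[[[4.25,1.6,0],[0,0,0]],[[4.25,1.6,0],[0,0,0]],[[4.25,1.6,0],[0,0,0]],[[4.25,1.6,0],[0,0,0]],[[4.25,1.6,0],[0,0,0]]]'>/dev/null
python3 -m crank '[[[4.25,1.6,0],[0,0,0]],[[4,1.5,0],[0,0,0]],[[4,1.5,0],[0,0,0]],[[0,0,0],[0,0,0]],[[0,0,0],[0,0,0]]]'
python3 - <<'E'
from h import *
R=RM(-ez,-ey); t=W(100,-44,48)
g=t+ey*.030; goal([g[0],g[1],t[2]-.010],R); p,R,o=st(); print(np.round(o["joints"],2))
E
```

```text
clock: 14.9
tcp_pos: [0.4509, 0.2456, 0.33]
orientation: [1.888, 2.511, -0.002]
contact_force: [-0.2, -0.5, 0.0]
grip_width: 0.0001
gripper_force: 0.0
shift cm [ 0.31  0.49 16.03] turn [-0.001  0.001 -0.013]
[-0.77  0.12  0.17  1.82 -0.02  1.21 -0.32]
```

```bash
python3 -m crank '[[[0.3,0.3,5],[0,0,0]],[[0,0,5],[0,0,0]],[[0,0,3],[0,0,0]],[[0,0,0],[0,0,0]]]'>/dev/null
python3 -m crank '[[[0,0,1.5],[0,0,0]],[[0,0,1.4],[0,0,0]],[[0,0,0],[0,0,0]],[[0,0,0],[0,0,0]]]'
python3 - <<'E'
from h import *
R=RM(-ez,-ey); t=W(100,-44,48)
g=t+ey*.030; goal([g[0],g[1],t[2]-.010],R); p,R,o=st(); print(np.round(o["joints"],2))
a,d=optics.grab_frame("scene"); save("scene3",cv2.resize(a[150:300,350:550],(800,600),interpolation=cv2.INTER_CUBIC))
E
```

```text
clock: 15.7
tcp_pos: [0.4542, 0.2485, 0.1734]
orientation: [1.888, 2.51, 0.003]
contact_force: [0.3, -0.4, 0.6]
grip_width: 0.0004
gripper_force: 0.0
shift cm [0.11 0.08 0.37] turn [ 0.002 -0.001 -0.014]
[-0.75  0.29  0.15  2.   -0.06  0.86 -0.28]
```

View pics/scene3.png

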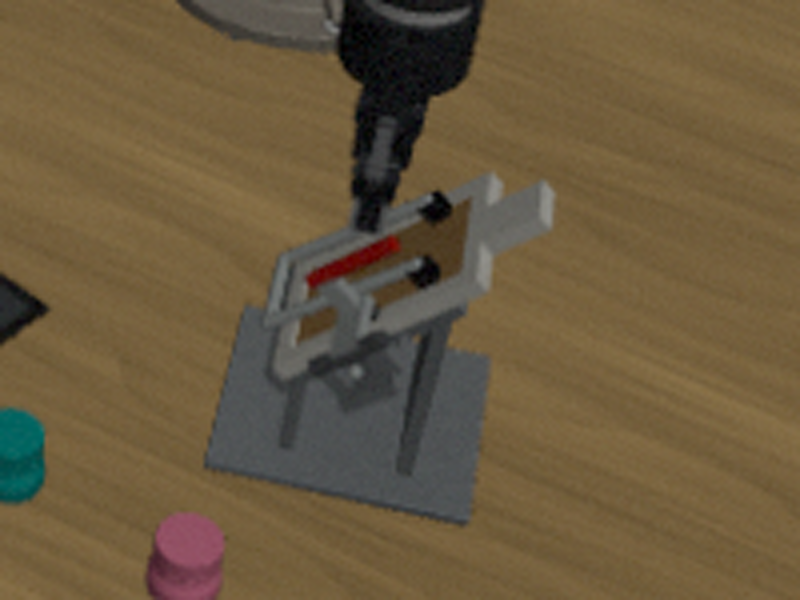

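```bash
python3 -m crank '[[[0,0,0.8],[0,0,0]],[[0,1,0],[0,0,0]],[[0,1,0],[0,0,0]],[[0,0.8,-0.3],[0,0,0]],[[0,0.8,-0.5],[0,0,0]]]'
python3 -m crank '[[[0,0.8,-0.5],[0,0,0]],[[0,0.8,-0.3],[0,0,0]],[[0,0.8,-0.2],[0,0,0]],[[0,0.6,0],[0,0,0]],[[0,0,0],[0,0,0]]]'
python3 -m crank '[[[0,0,0],[0,0,0]],[[0,-1,-3],[0,0,0]],[[0,-1,-5],[0,0,0]],[[0,0,-5],[0,0,0]],[[0,0,-2],[0,0,0]]]'
python3 - <<'E'
from h import *
p,R,o=st(); print(p,np.round(o["joints"],2))
a,d=optics.grab_frame("scene"); save("scene4",cv2.resize(a[150:300,350:550],(800,600),interpolation=cv2.INTER_CUBIC))
E
```

```text
clock: 16.25
tcp_pos: [0.4821, 0.2514, 0.1698]
orientation: [-1.886, -2.506, 0.031]
contact_force: [-11.6, -17.6, 7.9]
grip_width: 0.0001
gripper_force: 8.0
clock: 16.75
tcp_pos: [0.5179, 0.2679, 0.1818]
orientation: [1.885, 2.512, 0.002]
contact_force: [0.1, -1.2, 0.0]
grip_width: 0.0003
gripper_force: 0.0
clock: 17.25
tcp_pos: [0.4987, 0.2624, 0.3359]
orientation: [1.884, 2.511, 0.011]
contact_force: [-0.9, -0.3, -0.1]
grip_width: -0.0
gripper_force: 0.0
[0.49867537 0.2623591  0.33593879] [-0.75  0.2   0.18  1.71 -0.04  1.23 -0.27]
```

View pics/scene4.png

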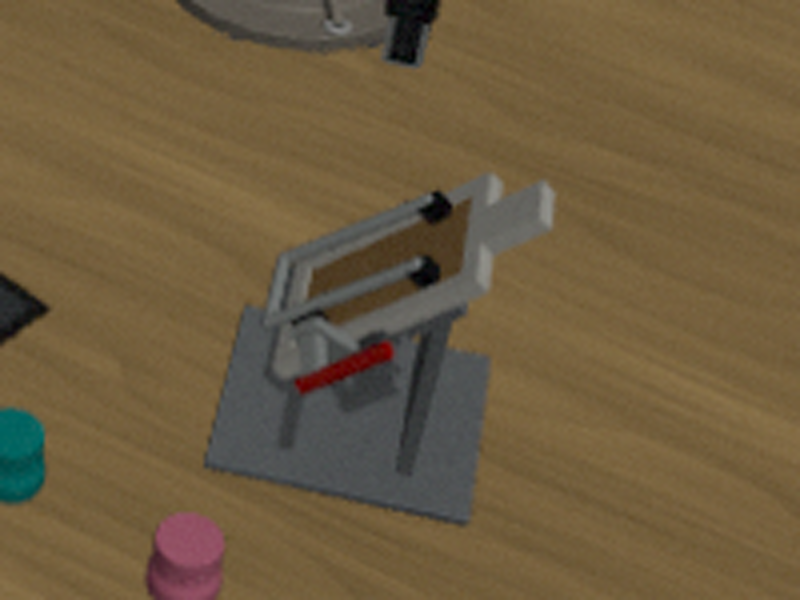

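The picture shows the clamp open: the red handle has swung outward at (345,368). The kickstand's cross bar is at the lower left, near (275,290). Next I unfold the kickstand.

```bash
python3 -m crank '[[[0,0,0],[0,0.15,0]],[[0,0,0],[0,0.15,0]],[[0,0,0],[0,0.15,0]],[[0,0,0],[0,0.15,0]],[[0,0,0],[0,0.15,0]]]' 3.6 30 >/dev/null
python3 -m crank '[[[0,0,0],[0,0.035,0]],[[0,0,0],[0,0,-0.15]],[[0,0,0],[0,0,-0.15]],[[0,0,0],[0,0,-0.15]],[[0,0,0],[0,0,-0.15]]]'
python3 -m crank '[[[0,0,0],[0,0,-0.15]],[[0,0,0],[0,0,-0.15]],[[0,0,0],[0,0,-0.15]],[[0,0,0],[0,0,-0.15]],[[0,0,0],[0,0,-0.15]]]' >/dev/null
python3 -m crank '[[[0,0,0],[0,0,-0.15]],[[0,0,0],[0,0,-0.07]],[[0,0,0],[0,0,0]],[[0,0,0],[0,0,0]]]'
python3 - <<'E'
from h import *
goal(W(7,0,95),RM(-en,es)); p,R,o=st(); print(np.round(o["joints"],2))
E
```

```text
clock: 18.3
tcp_pos: [0.4971, 0.2615, 0.3301]
orientation: [-0.853, -2.404, -0.856]
contact_force: [0.1, 0.4, 0.3]
grip_width: 0.0362
gripper_force: 0.0
clock: 19.2
tcp_pos: [0.4973, 0.2615, 0.3304]
orientation: [0.391, -2.778, -1.149]
contact_force: [-0.2, -0.2, -0.3]
grip_width: 0.0361
gripper_force: 0.0
shift cm [  5.63 -19.94   6.  ] turn [-0.     0.008 -0.012]
[-0.17  0.29 -0.01  1.82 -0.83  1.26  2.03]
```

```bash
python3 -m crank '[[[1.1,-4,0],[0,0,0]],[[1.1,-4,0],[0,0,0]],[[1.1,-4,0],[0,0,0]],[[1.1,-4,1],[0,0,0]],[[1.1,-4,1],[0,0,0]]]'>/dev/null
python3 -m crank '[[[0,0,2],[0,0,0]],[[0,0,2],[0,0,-0.012]],[[0,0,0],[0,0,0]],[[0,0,0],[0,0,0]]]'
python3 - <<'E'
from h import *
goal(W(7,0,55),RM(-en,es)); p,R,o=st(); print(np.round(o["joints"],2))
a,d=optics.grab_frame("scene"); save("scene5",cv2.resize(a[130:300,350:550],(700,595),interpolation=cv2.INTER_CUBIC))
X=cloud("scene",d); H,S,V=cv2.split(cv2.cvtColor(a,cv2.COLOR_RGB2HSV))
L=np.stack([(X-seat)@es,(X-seat)@ey,(X-seat)@en],-1)*1000
m=(L[...,2]>13)&(L[...,2]<26)&(abs(L[...,0]-10)<18)&(abs(L[...,1])<45)&(V>90)
q=L[m]; print(len(q),q.mean(0).round(1),np.percentile(q,[3,50,97],axis=0).round(1))
E
```

```text
clock: 20.1
tcp_pos: [0.4724, 0.151, 0.1471]
orientation: [0.411, -2.78, -1.152]
contact_force: [1.0, -0.8, 0.5]
grip_width: 0.0364
gripper_force: 0.0
shift cm [0.25 0.05 4.04] turn [-0.     0.008  0.002]
[-0.    0.5   0.02  2.01 -0.87  1.11  2.48]
21 [11.9 -3.9 24.5] [[  8.1 -35.   22.5]
 [ 10.7  -4.1  24.9]
 [ 21.2  25.5  25.7]]
```

View pics/scene5.png

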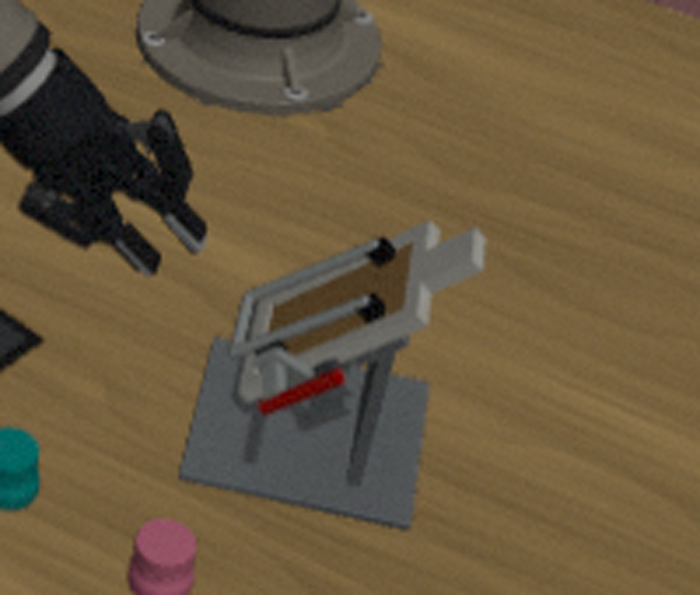

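Run:
```python
from h import *
for uv in [(420.3,213.5),(418.8,221.5),(417.4,230)]:
    o,d=ray("scene",uv)
    for n in(18,22):
        k=((seat+en*n/1000-o)@en)/(d@en); P=(o+d*k-seat)*1000; print(uv,n,(P@es).round(1),(P@ey).round(1))
print(proj("scene",[W(7,0,18),W(7,30,18),W(7,-30,18),W(0,50,6),W(0,-50,6),W(190,17,0),W(190,-17,0)]).round(1))
print(proj("top",[W(7,0,18),W(190,17,6),W(190,-17,6),W(150,50,6),W(150,-50,6)]).round(1))
```

```text
(420.3, 213.5) 18 -3.6 44.0
(420.3, 213.5) 22 0.9 37.5
(418.8, 221.5) 18 -1.4 11.3
(418.8, 221.5) 22 3.1 4.9
(417.4, 230) 18 1.6 -22.6
(417.4, 230) 22 6.0 -28.8
[[420.6 223.3]
 [422.6 215.5]
 [418.6 231.2]
 [424.5 214.5]
 [417.9 240.8]
 [487.4 196. ]
 [486.3 205.2]]
[[237.2 238.4]
 [182.4 259.9]
 [179.1 248. ]
 [198.6 267.5]
 [189.  233.4]]
```

```bash
python3 -m crank '[[[0.25,0,2],[0,0,0]],[[0,0,3],[0,0,0]],[[0,0,1.5],[0,0,0]],[[0,0,0.8],[0,0,0]],[[0,0,0],[0,0,0]]]'
python3 -m crank '[[[0,0,0.5],[0,0,0]],[[0,0,0.3],[0,0,0]],[[0,0,0],[0,0,0]],[[0,0,0],[0,0,0]]]'
python3 - <<'E'
from h import *
goal(W(7,0,12),RM(-en,es))
E
```

```text
clock: 20.65
tcp_pos: [0.4554, 0.2001, 0.0952]
orientation: [0.412, -2.78, -1.153]
contact_force: [0.8, 0.1, -0.3]
grip_width: 0.0365
gripper_force: 0.0
clock: 21.05
tcp_pos: [0.4541, 0.2051, 0.0897]
orientation: [0.412, -2.781, -1.153]
contact_force: [0.5, 0.1, 0.1]
grip_width: 0.0355
gripper_force: 0.0
shift cm [0.05 0.07 0.25] turn [-0.001  0.009  0.003]
```

```bash
python3 -m crank '[[[0,0,0.25],[0,0,0]],[[0,0,0],[0,0,0]],[[0,0,0],[0,0,0]]]' 1.8
python3 -m crank '[[[0,0,0],[0,0,0]],[[0,0,0],[0,0,0]],[[0,0,0],[0,0,0]],[[0,0,0],[0,0,0]]]' 0.3 20
python3 - <<'E'
from h import *
p,R,o=st(); P=(p-seat)*1000; print([round(P@v,1) for v in(es,ey,en)])
a,d=optics.grab_frame("scene"); save("scene6",cv2.resize(a[150:280,370:520],(690,598),interpolation=cv2.INTER_CUBIC))
E
```

```text
clock: 21.35
tcp_pos: [0.4534, 0.207, 0.0878]
orientation: [0.412, -2.78, -1.153]
contact_force: [-0.5, -0.3, 0.8]
grip_width: 0.0177
gripper_force: 0.0
clock: 21.75
tcp_pos: [0.4531, 0.2078, 0.0883]
orientation: [0.413, -2.779, -1.155]
contact_force: [-2.8, 4.3, 3.4]
grip_width: 0.0077
gripper_force: 21.8
[np.float64(7.4), np.float64(-0.2), np.float64(11.4)]
```

View pics/scene6.png

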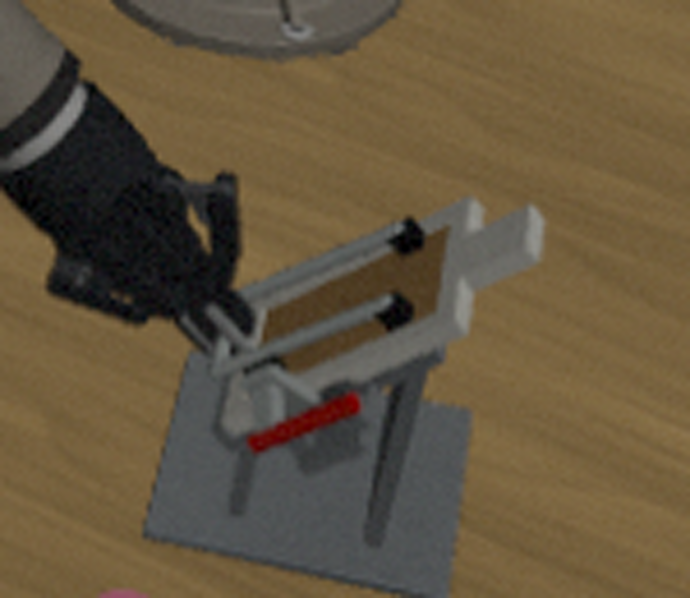

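```bash
python3 -m crank '[[[0,0.02,-0.65],[0,0,0]],[[0,0.06,-0.64],[0,0,0]],[[0,0.1,-0.64],[0,0,0]],[[0,0.13,-0.63],[0,0,0]],[[0,0.17,-0.62],[0,0,0]]]'
python3 -m crank '[[[0,0.21,-0.62],[0,0,0]],[[0,0.25,-0.6],[0,0,0]],[[0,0.28,-0.58],[0,0,0]],[[0,0.32,-0.56],[0,0,0]],[[0,0.35,-0.55],[0,0,0]]]'
python3 -m crank '[[[0,0.38,-0.52],[0,0,0]],[[0,0.41,-0.5],[0,0,0]],[[0,0.1,-0.13],[0,0,0]],[[0,0,0],[0,0,0]],[[0,0,0],[0,0,0]]]'
python3 - <<'E'
from h import *
p,R,o=st(); P=(p-seat)*1000; print([round(P@v,1) for v in(es,ey,en)],o["contact_force"])
E
```

```text
clock: 22.3
tcp_pos: [0.4588, 0.1878, 0.1139]
orientation: [0.411, -2.781, -1.152]
contact_force: [-0.1, 0.9, -1.8]
grip_width: 0.0077
gripper_force: 21.3
clock: 22.8
tcp_pos: [0.4615, 0.1783, 0.1448]
orientation: [0.412, -2.78, -1.153]
contact_force: [-0.8, 0.7, -1.8]
grip_width: 0.0079
gripper_force: 20.7
clock: 23.3
tcp_pos: [0.4618, 0.1768, 0.1587]
orientation: [0.412, -2.78, -1.153]
contact_force: [-0.6, 1.5, -1.1]
grip_width: 0.0076
gripper_force: 20.5
[np.float64(34.4), np.float64(0.4), np.float64(84.0)] [-0.59196456  1.45304138 -1.10966967]
```

```bash
python3 -m crank '[[[0,0.1,-0.12],[0,0,0]],[[0,0.1,-0.12],[0,0,0]],[[0,0,0],[0,0,0]]]'
python3 -m crank '[[[0,0.1,-0.1],[0,0,0]],[[0,0,0],[0,0,0]]]'
python3 - <<'E'
from h import *
p,R,o=st(); P=(p-seat)*1000; print([round(P@v,1) for v in(es,ey,en)],o["contact_force"])
a,d=optics.grab_frame("scene"); save("scene7",cv2.resize(a[130:280,370:520],(600,600),interpolation=cv2.INTER_CUBIC))
E
```

```text
clock: 23.6
tcp_pos: [0.462, 0.1762, 0.1617]
orientation: [0.412, -2.78, -1.153]
contact_force: [0.1, 0.8, -2.2]
grip_width: 0.0078
gripper_force: 20.4
clock: 23.8
tcp_pos: [0.4619, 0.1764, 0.1633]
orientation: [0.412, -2.78, -1.153]
contact_force: [-1.2, 0.4, -0.4]
grip_width: 0.0079
gripper_force: 20.4
[np.float64(37.4), np.float64(0.4), np.float64(87.5)] [-1.18633003  0.44596985 -0.37793762]
```

View pics/scene7.png

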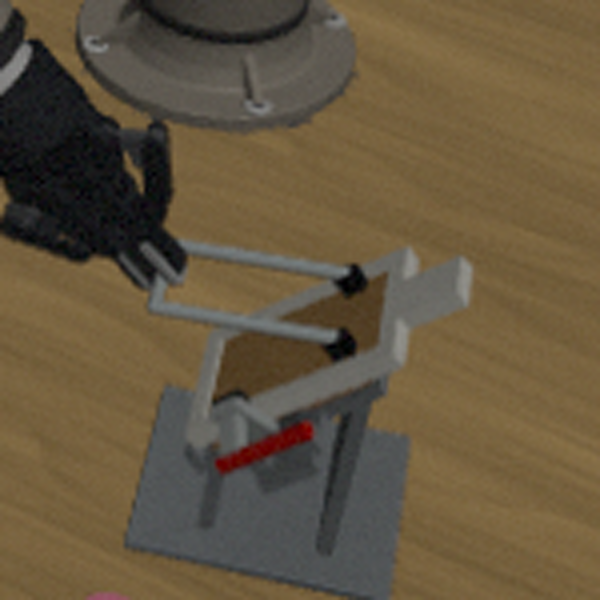

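```bash
python3 -m crank '[[[0,0,0],[0,0,0]],[[0,0,0],[0,0,0]],[[0,0,0],[0,0,0]]]' 2.6
python3 -m crank '[[[0,0,-2],[0,0,0]],[[0,0,-4],[0,0,0]],[[0,0,-5],[0,0,0]],[[0,0,-2],[0,0,0]],[[0,0,0],[0,0,0]]]'
python3 - <<'E'
from h import *
p,R,o=st(); print(p)
for n in("scene","top"):
    a,d=optics.grab_frame(n); save(n+"8",a); np.save(n+"_d8.npy",d); np.save(n+"_a8.npy",a)
a=np.load("scene_a8.npy"); b=np.load("top_a8.npy")
out=np.zeros((500,800,3),np.uint8); out[:,:400]=cv2.resize(a[155:280,400:500],(400,500),interpolation=cv2.INTER_CUBIC); out[:,400:]=cv2.resize(b[190:290,170:250],(400,500),interpolation=cv2.INTER_CUBIC); save("crop8",out)
print(proj("scene",[W(115-108*np.cos(t),0,18+108*np.sin(t)) for t in(.6,.66,.72,.78)]).round(1),proj("top",[W(115-108*np.cos(t),0,18+108*np.sin(t)) for t in(.6,.66,.72,.78)]).round(1))
print(proj("scene",[W(190,17,0),W(190,-17,0),W(0,50,6),W(0,-50,6),W(150,50,6),W(150,-50,6)]).round(1))
E
```

```text
clock: 24.15
tcp_pos: [0.4621, 0.1763, 0.1633]
orientation: [0.412, -2.781, -1.153]
contact_force: [-0.7, -0.5, 0.1]
grip_width: 0.026
gripper_force: 0.0
clock: 24.65
tcp_pos: [0.4898, 0.0855, 0.257]
orientation: [0.409, -2.788, -1.152]
contact_force: [-0.3, 0.5, -0.1]
grip_width: 0.026
gripper_force: 0.0
[0.48982497 0.08552055 0.25698548]
[[411.7 204.5]
 [411.6 202.5]
 [411.7 200.5]
 [411.9 198.5]] [[243.5 235.4]
 [243.5 235.3]
 [243.4 235.2]
 [243.1 235.2]]
[[487.4 196. ]
 [486.3 205.2]
 [424.5 214.5]
 [417.9 240.8]
 [473.  192.2]
 [468.8 219.1]]
```

View pics/crop8.png

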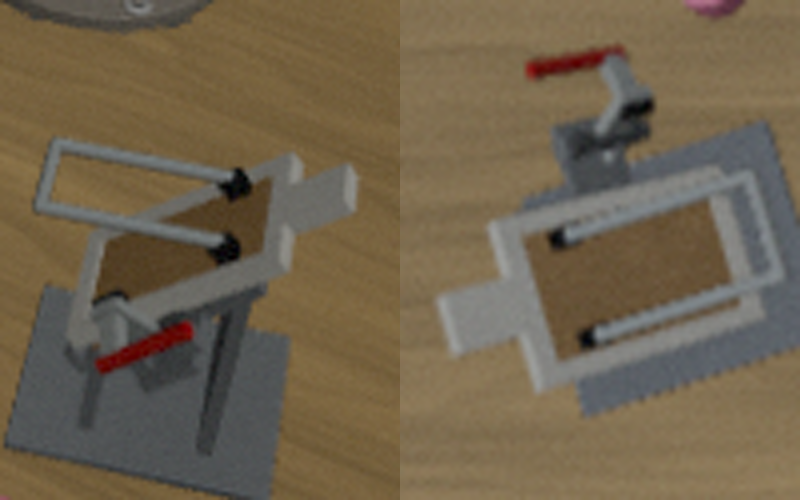

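The kickstand is fully out: its bar is at (412,199), where 0.72 rad predicts (411.7,200.5). The mirror is still seated. I reorient to grip the tab.

```bash
python3 -m crank '[[[0,3,-3],[0,0,0.15]],[[0,0,0],[0,0,0.15]],[[0,0,0],[0,0,0.15]],[[0,0,0],[0,0,0.15]],[[0,0,0],[0,0,0.15]]]' 6 >/dev/null
python3 -m crank '[[[0,0,0],[0,0,0.15]],[[0,0,0],[0,0,0.15]],[[0,0,0],[0,0,0.15]],[[0,0,0],[0,0,0.15]],[[0,0,0],[0,0,0.15]]]' >/dev/null
python3 -m crank '[[[0,0,0],[0,0,0.07]],[[0,0,0],[0,-0.15,0]],[[0,0,0],[0,-0.15,0]],[[0,0,0],[0,-0.15,0]],[[0,0,0],[0,-0.15,0]]]' >/dev/null
python3 -m crank '[[[0,0,0],[0,-0.15,0]],[[0,0,0],[0,-0.15,0]],[[0,0,0],[0,-0.15,0]],[[0,0,0],[0,-0.15,0]],[[0,0,0],[0,0,0]]]'
python3 - <<'E'
from h import *
a=np.radians(25); z=-np.sin(a)*cx-np.cos(a)*ez; R=RM(z,-ey)
G=W(169,0,0)+.002*cx+.001*ey; T=G+.019*z
goal(T-.12*z,R); goal(T,R); p,Rc,o=st(); print(p,T,np.round(o["joints"],2))
E
```

```text
clock: 26.75
tcp_pos: [0.4845, 0.0939, 0.2946]
orientation: [1.647, 2.243, -0.345]
contact_force: [0.4, -0.2, -0.3]
grip_width: 0.06
gripper_force: 0.0
shift cm [ 26.41   0.45 -10.78] turn [ 0.007 -0.019  0.008]
shift cm [26.19  0.37  1.22] turn [ 0.007 -0.019  0.008]
[0.48452579 0.09394019 0.29460855] [0.41805683 0.31878018 0.1772812 ] [-0.77  0.14  0.2   1.94  0.4   1.2  -0.44]
```

```bash
python3 -m crank '[[[0,0,-4],[0,-0.019,0]],[[0,0,-4],[0,0,0]],[[2,0,-3],[0,0,0]],[[4,0,0],[0,0,0]],[[4,0,0],[0,0,0]]]' >/dev/null
python3 -m crank '[[[4,0.2,0],[0,0,0]],[[4,0.2,0],[0,0,0]],[[4,0,0],[0,0,0]],[[3.5,0,0],[0,0,0]],[[0,0,0],[0,0,0]]]'
python3 - <<'E'
from h import *
a=np.radians(25); z=-np.sin(a)*cx-np.cos(a)*ez; R=RM(z,-ey)
G=W(174,0,0)+.002*cx+.001*ey; T=G+.019*z
goal(T-.05*z,R); goal(T,R); p,Rc,o=st(); print(np.round(o["joints"],2))
E
```

```text
clock: 27.75
tcp_pos: [0.4075, 0.3584, 0.2863]
orientation: [1.644, 2.229, -0.361]
contact_force: [-0.1, 0.1, -1.4]
grip_width: 0.0601
gripper_force: 0.0
shift cm [ 1.05 -0.15  6.14] turn [ 0.003 -0.003  0.004]
shift cm [ 1.03 -0.17 11.14] turn [ 0.003 -0.003  0.004]
[-1.05  0.35  0.03  1.69  0.31  1.41 -0.82]
```

```bash
python3 -m crank '[[[1,-0.1,3],[0,0,0]],[[0,0,3],[0,0,0]],[[0,0,2],[0,0,0]],[[0,0,1],[0,0,0]],[[0,0,0],[0,0,0]]]'
python3 -m crank '[[[0,0,0],[0,0,0]],[[0,0,0],[0,0,0]]]'
python3 - <<'E'
from h import *
a=np.radians(25); z=-np.sin(a)*cx-np.cos(a)*ez; R=RM(z,-ey)
G=W(174,0,0)+.002*cx+.001*ey; T=G+.019*z
goal(T,R)
for n in("scene","top"):
    a,d=optics.grab_frame(n); np.save(n+"_a9.npy",a)
a=np.load("scene_a9.npy"); b=np.load("top_a9.npy")
out=np.zeros((500,800,3),np.uint8); out[:,:400]=cv2.resize(a[140:265,410:510],(400,500),interpolation=cv2.INTER_CUBIC); out[:,400:]=cv2.resize(b[190:290,160:240],(400,500),interpolation=cv2.INTER_CUBIC); save("crop9",out)
E
```

```text
clock: 28.25
tcp_pos: [0.4192, 0.3252, 0.2035]
orientation: [1.654, 2.218, -0.359]
contact_force: [0.3, -0.9, -0.3]
grip_width: 0.06
gripper_force: 0.0
clock: 28.45
tcp_pos: [0.4198, 0.3279, 0.2056]
orientation: [1.654, 2.219, -0.352]
contact_force: [-0.0, -0.0, -0.4]
grip_width: 0.0601
gripper_force: 0.0
shift cm [ 0.61 -0.45  2.44] turn [ 0.008 -0.004 -0.007]
```

View pics/crop9.png

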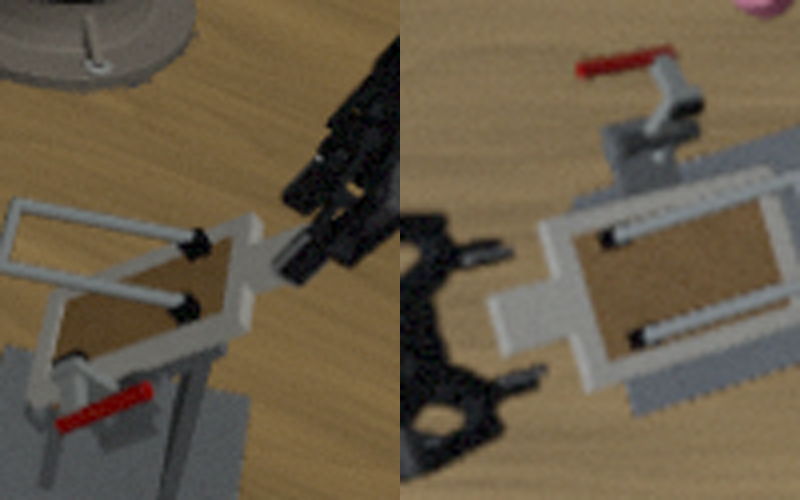

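```bash
python3 -m crank '[[[0.6,-0.3,0],[0,0,0]],[[0,0,1.2],[0,0,0]],[[0,0,1.1],[0,0,0]],[[0,0,0],[0,0,0]],[[0,0,0],[0,0,0]]]'
python3 -m crank '[[[0,0,0],[0,0,0]],[[0,0,0],[0,0,0]],[[0,0,0],[0,0,0]],[[0,0,0],[0,0,0]],[[0,0,0],[0,0,0]]]' 2 90
python3 - <<'E'
from h import *
a=np.radians(25); z=-np.sin(a)*cx-np.cos(a)*ez; R=RM(z,-ey)
T=W(174,0,0)+.002*cx+.001*ey+.019*z
goal(T,R); p,Rc,o=st(); g=(p-.019*Rc.as_matrix()[:,2]-seat)*1000; print([round(g@v,1) for v in(es,ey,en)])
E
```

```text
clock: 29.05
tcp_pos: [0.4181, 0.3213, 0.1807]
orientation: [1.654, 2.218, -0.357]
contact_force: [-0.1, -0.1, 0.5]
grip_width: 0.0599
gripper_force: 0.0
clock: 29.55
tcp_pos: [0.4184, 0.3224, 0.1817]
orientation: [1.653, 2.218, -0.353]
contact_force: [0.5, 1.6, 4.8]
grip_width: 0.0324
gripper_force: 89.4
shift cm [ 0.05 -0.14  0.07] turn [ 0.007 -0.003 -0.007]
[np.float64(175.9), np.float64(-0.2), np.float64(-0.6)]
```

```bash
python3 -m crank '[[[-0.4,0,-0.9],[0,0,0]],[[-0.8,0,-1.8],[0,0,0]],[[-1.5,0,-3.2],[0,0,0]],[[-1.9,0,-4.1],[0,0,0]],[[-1.9,0,-4.1],[0,0,0]]]' 2 110
python3 -m crank '[[[-1.9,0,-4.1],[0,0,0]],[[-1.9,0,-4.1],[0,0,0]],[[0,0,0],[0,0.15,0]],[[0,0,0],[0,0.15,0]],[[0,0,0],[0,0.136,0]]]'
python3 -m crank '[[[0,0,0],[0,0,0.15]],[[0,0,0],[0,0,0.15]],[[0,0,0],[0,0,0.15]],[[0,0,0],[0,0,0.15]],[[0,0,0],[0,0,0.15]]]' >/dev/null
python3 -m crank '[[[0,0,0],[0,0,0.035]],[[0,0,0],[0,0.15,0]],[[0,0,0],[0,0.15,0]],[[0,0,0],[0,0.15,0]],[[0,0,0],[0,0.15,0]]]' >/dev/null
python3 -m crank '[[[0,0,0],[0,0.089,0]],[[0,0,0],[0,0,0]],[[0,0,0],[0,0,0]]]'
cat >> h.py <<'E'
ha=np.radians(61.9); hh=np.array([np.cos(ha),np.sin(ha),0]); 
zm=np.cos(.34)*ez-np.sin(.34)*hh; xm=np.cos(.34)*hh+np.sin(.34)*ez; ym=np.cross(zm,xm)
mat=np.array([.5495,-.079,.003])
def stand(): # TCP pose for standing, 0 mm high
    z=-.9397*zm+.342*xm; O=mat+.032*hh+ez*.0021; return O+.1752*zm+.019*z, RM(z,-ym)
E
python3 - <<'E'
from h import *
T,R=stand(); goal(T+[0,0,.15],R); p,Rc,o=st(); print(T,p,np.round(o["joints"],2))
for n in("scene",):
    a,d=optics.grab_frame(n); save("scene10",a[60:300,200:560].repeat(2,0).repeat(2,1))
E
```

```text
clock: 30.05
tcp_pos: [0.4161, 0.3212, 0.3377]
orientation: [1.654, 2.219, -0.357]
contact_force: [0.8, 1.5, -1.6]
grip_width: 0.0318
gripper_force: 109.3
clock: 30.55
tcp_pos: [0.416, 0.3216, 0.428]
orientation: [-1.875, -2.52, -0.021]
contact_force: [0.9, 0.3, -3.2]
grip_width: 0.032
gripper_force: 109.3
clock: 31.85
tcp_pos: [0.4154, 0.3216, 0.4268]
orientation: [-2.288, -1.371, -0.831]
contact_force: [0.0, 0.4, -1.6]
grip_width: 0.0317
gripper_force: 109.8
shift cm [-31.18  30.72 -10.02] turn [ 0.004 -0.005  0.001]
[ 0.54274251 -0.09165564  0.15560539] [0.41535589 0.32155927 0.42677681] [-0.88 -0.24  0.23  2.09 -0.35  0.67 -0.92]
```

View pics/scene10.png

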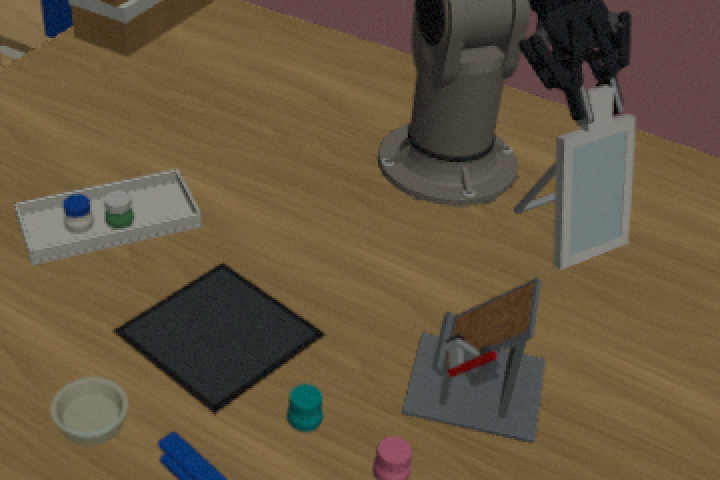

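```bash
python3 -m crank '[[[-3.1,3.1,-1],[0,0,0]],[[-3.1,3.1,-1],[0,0,0]],[[-3.1,3.1,-1],[0,0,0]],[[-3.1,3.1,-1],[0,0,0]],[[-3.1,3.1,-1],[0,0,0]]]' >/dev/null
python3 -m crank '[[[-3.1,3.1,-1],[0,0,0]],[[-3.1,3.1,-1],[0,0,0]],[[-3.1,3.1,-1],[0,0,0]],[[-3.1,3.1,-1],[0,0,0]],[[-2,2,-1],[0,0,0]]]' >/dev/null
python3 -m crank '[[[0,0,0],[0,0,0]],[[0,0,0],[0,0,0]]]'
python3 - <<'E'
from h import *
T,R=stand(); goal(T+[0,0,.05],R); p,Rc,o=st(); print(T,p,np.round(o["joints"],2))
E
```

```text
clock: 33.1
tcp_pos: [0.5317, -0.055, 0.3183]
orientation: [-2.294, -1.368, -0.81]
contact_force: [0.1, 0.4, -3.1]
grip_width: 0.0319
gripper_force: 110.4
shift cm [-9.2   2.78  7.02] turn [-0.003  0.006 -0.006]
[ 0.54274251 -0.09165564  0.15560539] [ 0.53168586 -0.05495822  0.31831043] [-0.6   0.33  1.21  2.01 -1.03  1.33  0.54]
```

```bash
python3 -m crank '[[[-3,0.9,2.3],[0,0,0]],[[-3,0.9,2.3],[0,0,0]],[[-3,0.9,2.3],[0,0,0]],[[0,0,0],[0,0,0]],[[0,0,0],[0,0,0]]]'
python3 - <<'E'
from h import *
T,R=stand(); goal(T,R); p,Rc,o=st(); print(np.round(o["joints"],2))
a,d=optics.grab_frame("scene"); save("scene11",cv2.resize(a[120:280,230:430],(750,600),interpolation=cv2.INTER_CUBIC))
X=cloud("scene",d); M=np.stack([(X-mat)@hh,(X-mat)@np.cross(ez,hh),X[...,2]],-1)
q=M[(X[...,2]>.04)&(X[...,2]<.3)&(abs(M[...,0]-.0)<.15)&(abs(M[...,1])<.08)]
H,S,V=cv2.split(cv2.cvtColor(a,cv2.COLOR_RGB2HSV)); m=(X[...,2]>.035)&(X[...,2]<.2)&(abs(M[...,0])<.15)&(abs(M[...,1])<.06)&(V>110)&(S<90)
q=M[m]; c=q.mean(0)
for i in range(6):
    u,s,v=np.linalg.svd(q-q.mean(0),full_matrices=False); k=abs((q-q.mean(0))@v[2])<.008; q=q[k]
nrm=v[2]*np.sign(v[2][0]); print("plane normal (h,side,z)",nrm.round(3),"lean",np.arctan2(nrm[2],nrm[0]).round(3),len(q),"zmin",q[:,2].min(),"side rng",q[:,1].min(),q[:,1].max(), q.mean(0))
E
```

```text
clock: 33.6
tcp_pos: [0.5421, -0.0878, 0.2089]
orientation: [-2.288, -1.368, -0.814]
contact_force: [0.1, 0.2, -1.5]
grip_width: 0.032
gripper_force: 110.3
shift cm [-3.62  0.27  3.92] turn [-0.005  0.002 -0.004]
[-0.34  0.55  1.03  2.05 -1.21  1.34  0.82]
plane normal (h,side,z) [0.964 0.018 0.267] lean 0.27 1772 zmin 0.054027981065392236 side rng -0.05026837248723154 0.05291661365555696 [0.00973405 0.0005209  0.13030851]
```

View pics/scene11.png

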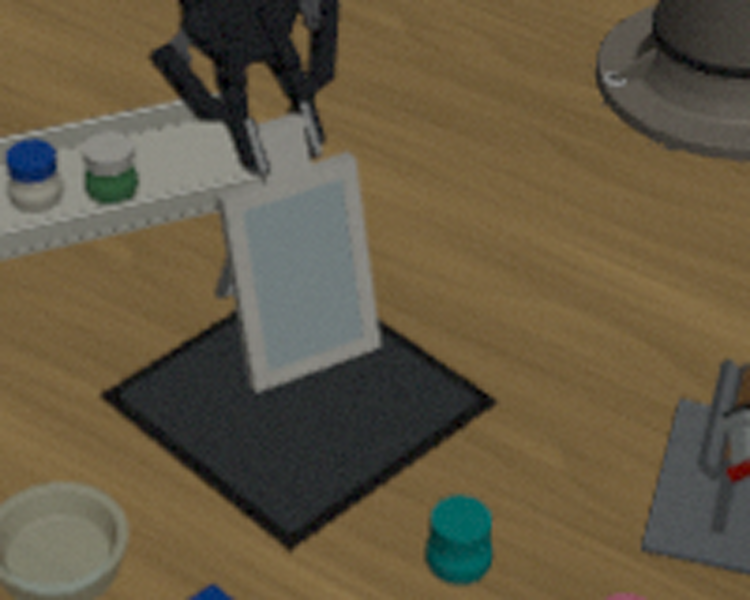

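```bash
python3 -m crank '[[[-1.4,0.1,1.5],[0,0.05,0]],[[-1.2,0.1,1.2],[0,0,0]],[[-0.3,0,0.3],[0,0,0]],[[0,0,0],[0,0,0]],[[0,0,0],[0,0,0]]]'
python3 - <<'E'
from h import *
T,R=stand(); goal(T,R); Rc=st()[1]; print("down 1cm in tool:",Rc.inv().apply([0,0,-1]).round(2))
a,d=optics.grab_frame("scene")
X=cloud("scene",d); M=np.stack([(X-mat)@hh,(X-mat)@np.cross(ez,hh),X[...,2]],-1)
H,S,V=cv2.split(cv2.cvtColor(a,cv2.COLOR_RGB2HSV)); m=(X[...,2]>.02)&(X[...,2]<.14)&(M[...,0]>-.035)&(M[...,0]<.1)&(abs(M[...,1])<.045)&(V>90)&(S<90)
q=M[m]
for i in range(8):
    u,s,v=np.linalg.svd(q-q.mean(0),full_matrices=False); k=abs((q-q.mean(0))@v[2])<.006; q=q[k]
nrm=v[2]*np.sign(v[2][0]); print("lean",np.arctan2(nrm[2],nrm[0]).round(3),len(q),q.min(0).round(3),q.mean(0).round(3))
E
```

```text
clock: 34.15
tcp_pos: [0.543, -0.0918, 0.1685]
orientation: [-2.254, -1.347, -0.869]
contact_force: [0.0, -0.8, -2.7]
grip_width: 0.0323
gripper_force: 110.3
shift cm [-0.86 -0.02  0.95] turn [-0.002 -0.049 -0.003]
down 1cm in tool: [-0.67  0.    0.74]
lean 0.322 1322 [-0.01  -0.045  0.02 ] [ 0.014 -0.     0.081]
```

```bash
python3 -m crank '[[[-0.27,0,0.3],[0,0,0]],[[-0.27,0,0.3],[0,0,0]],[[0,0,0],[0,0,0]],[[0,0,0],[0,0,0]]]'
python3 -m crank '[[[-0.14,0,0.15],[0,0,0]],[[0,0,0],[0,0,0]],[[0,0,0],[0,0,0]]]'
python3 -m crank '[[[-0.14,0,0.15],[0,0,0]],[[0,0,0],[0,0,0]],[[0,0,0],[0,0,0]]]'
```

```text
clock: 34.6
tcp_pos: [0.542, -0.0921, 0.1584]
orientation: [-2.255, -1.344, -0.866]
contact_force: [0.0, 0.1, -2.4]
grip_width: 0.032
gripper_force: 110.3
clock: 34.9
tcp_pos: [0.5421, -0.0923, 0.1565]
orientation: [-2.255, -1.345, -0.867]
contact_force: [0.1, 0.0, -1.7]
grip_width: 0.0321
gripper_force: 110.8
clock: 35.2
tcp_pos: [0.5423, -0.0927, 0.1561]
orientation: [-2.254, -1.344, -0.871]
contact_force: [-3.7, -1.7, 10.7]
grip_width: 0.032
gripper_force: 111.7
```

```bash
python3 -m crank '[[[0.03,0,-0.04],[0,0,0]],[[0,0,0],[0,0,0]]]' 2 40
python3 -m crank '[[[0,0,0],[0,0,0]],[[0,0,0],[0,0,0]],[[0,0,0],[0,0,0]]]' 5.5
python3 - <<'E'
from h import *
for n in("scene","top"):
    a,d=optics.grab_frame(n); np.save(n+"_a12.npy",a)
a=np.load("scene_a12.npy"); b=np.load("top_a12.npy")
out=np.zeros((500,800,3),np.uint8); out[:,:400]=cv2.resize(a[150:275,260:360],(400,500),interpolation=cv2.INTER_CUBIC); out[:,400:]=cv2.resize(b[160:260,290:370],(400,500),interpolation=cv2.INTER_CUBIC); save("crop12",out)
E
```

```text
clock: 35.4
tcp_pos: [0.5423, -0.0926, 0.1562]
orientation: [-2.254, -1.344, -0.87]
contact_force: [-2.5, -1.8, 6.3]
grip_width: 0.0321
gripper_force: 111.2
clock: 35.7
tcp_pos: [0.5421, -0.092, 0.1549]
orientation: [-2.255, -1.345, -0.867]
contact_force: [-0.3, 0.5, 0.0]
grip_width: 0.055
gripper_force: 0.0
```

View pics/crop12.png

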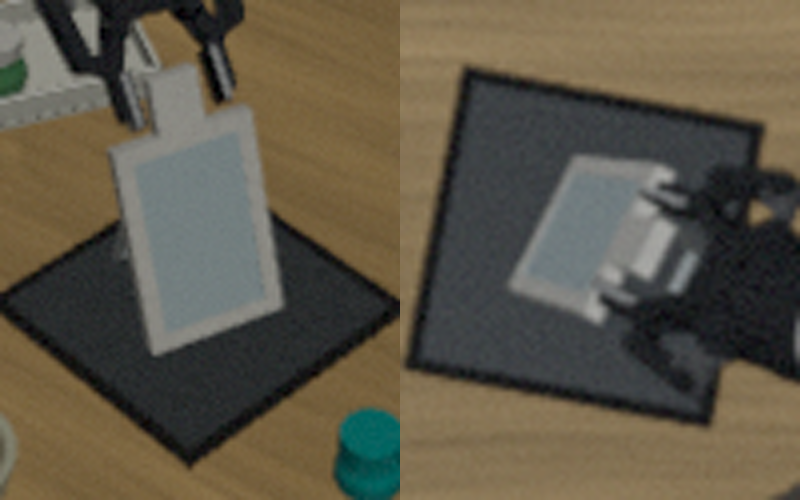

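```bash
python3 -m crank '[[[0,0,-1.5],[0,0,0]],[[0,0,-2.5],[0,0,0]],[[0,0,-4],[0,0,0]],[[0,0,-5],[0,0,0]],[[0,0,-5],[0,0,0]]]'
python3 -m crank '[[[0,0,-3],[0,-0.15,0]],[[0,0,0],[0,-0.15,0]],[[0,0,0],[0,-0.15,0]],[[0,0,0],[0,-0.15,0]],[[0,0,0],[0,-0.14,0]]]'
python3 - <<'E'
from h import *
for n in("top","scene"):
    a,d=optics.grab_frame(n); np.save(n+"_a13.npy",a); X=cloud(n,d); H,S,V=cv2.split(cv2.cvtColor(a,cv2.COLOR_RGB2HSV))
    m=((H<8)|(H>172))&(S>150)&(X[...,2]>.08)&(X[...,2]<.25)&(abs(X[...,0]-.5)<.15)&(abs(X[...,1]-.26)<.1)
    q=X[m]; c=q.mean(0); L=(q-seat)@np.c_[es,ey,en]*1000; print(n,len(q),c.round(4),np.percentile(L,[3,50,97],axis=0).round(1).tolist())
print(W(105,-123.8,37)); R=RM(-ez,-ey); t=W(103,-123.8,37); goal([t[0],t[1],.3],R)
p,Rc,o=st(); print(np.round(o["joints"],2))
m=(np.load("scene_a13.npy"))
b=np.load("top_a13.npy"); out=np.zeros((500,800,3),np.uint8); out[:,:400]=cv2.resize(m[150:275,260:360],(400,500),interpolation=cv2.INTER_CUBIC); out[:,400:]=cv2.resize(b[160:260,290:370],(400,500),interpolation=cv2.INTER_CUBIC); save("crop13",out)
E
```

```text
clock: 36.3
tcp_pos: [0.4839, -0.2007, 0.2901]
orientation: [-2.256, -1.344, -0.866]
contact_force: [1.2, 0.3, -0.3]
grip_width: 0.0551
gripper_force: 0.0
clock: 36.8
tcp_pos: [0.4759, -0.218, 0.3121]
orientation: [2.696, 1.61, -0.013]
contact_force: [0.4, -0.1, -0.3]
grip_width: 0.0554
gripper_force: 0.0
top 45 [0.5593 0.2897 0.1749] [[77.4, -129.4, 34.1], [102.9, -125.8, 39.3], [121.9, -122.1, 43.6]]
scene 103 [0.5626 0.2861 0.1694] [[64.8, -132.7, 6.6], [94.6, -129.8, 40.3], [122.7, -90.3, 43.8]]
[0.55647561 0.29249565 0.17540916]
shift cm [ 48.28 -16.56   0.88] turn [-0.008  0.004 -0.779]
[-0.75  0.45  1.42  1.86 -0.46  1.25  0.33]
```

View pics/crop13.png

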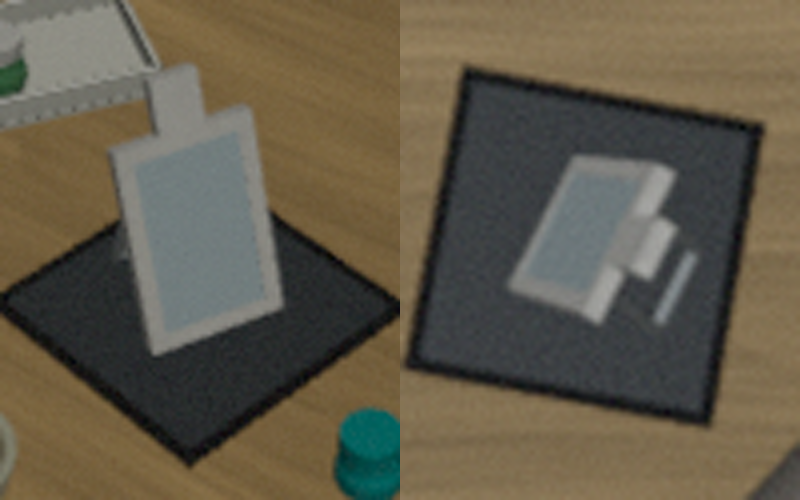

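```bash
python3 -m crank '[[[4.4,-1.5,-0.5],[0,0,0]],[[4.4,-1.5,-0.5],[0,0,0]],[[4.4,-1.5,0],[0,0,0]],[[0,0,0],[0,0,-0.15]],[[0,0,0],[0,0,-0.15]]]' 2.8 40
python3 -m crank '[[[0,0,0],[0,0,-0.15]],[[0,0,0],[0,0,-0.15]],[[0,0,0],[0,0,-0.15]],[[0,0,0],[0,0,-0.03]],[[0,0,0],[0,0,0]]]'
python3 - <<'E'
from h import *
R=RM(-ez,-ey); t=W(103,-124.5,37); goal([t[0],t[1],.3],R)
p,Rc,o=st(); print(np.round(o["joints"],2))
E
```

```text
clock: 37.4
tcp_pos: [0.4985, -0.0788, 0.3204]
orientation: [-2.413, -2.002, 0.007]
contact_force: [-0.4, -2.0, 0.1]
grip_width: 0.0279
gripper_force: 0.0
clock: 37.9
tcp_pos: [0.4983, -0.0807, 0.3205]
orientation: [-1.883, -2.507, 0.003]
contact_force: [-0.4, 0.4, 0.7]
grip_width: 0.0282
gripper_force: 0.0
shift cm [34.08 16.06  2.09] turn [-0.005 -0.004 -0.013]
[-0.98  0.21  1.2   1.88 -0.21  1.2   0.57]
```

```bash
python3 -m crank '[[[4.2,2,0],[0,0,0]],[[4.2,2,0],[0,0,0]],[[4.2,2,0],[0,0,0]],[[4.2,2,0],[0,0,0]],[[4.2,2,0],[0,0,0]]]' >/dev/null
python3 -m crank '[[[4.2,2,0],[0,0,0]],[[4.2,2,0],[0,0,0]],[[4.2,2,0],[0,0,0]],[[0,0,0],[0,0,0]],[[0,0,0],[0,0,0]]]'
python3 - <<'E'
from h import *
R=RM(-ez,-ey); t=W(103,-124.5,37); goal([t[0],t[1],t[2]-.012],R)
p,Rc,o=st(); print(np.round(o["joints"],2))
E
```

```text
clock: 38.9
tcp_pos: [0.5572, 0.2889, 0.3193]
orientation: [-1.879, -2.512, 0.009]
contact_force: [-0.4, -0.9, -0.3]
grip_width: 0.0279
gripper_force: 0.0
shift cm [ 0.22  0.22 15.73] turn [-0.007 -0.    -0.009]
[-1.28  0.5   1.03  1.61 -0.44  1.3   0.11]
```

```bash
python3 -m crank '[[[0.2,0.2,4],[0,0,0]],[[0,0,4],[0,0,0]],[[0,0,3],[0,0,0]],[[0,0,1.5],[0,0,0]],[[0,0,0],[0,0,0]]]' 
python3 -m crank '[[[0,0,0],[0,0,0]]]'
python3 - <<'E'
from h import *
R=RM(-ez,-ey); t=W(103,-124.5,37); goal([t[0],t[1],t[2]-.012],R)
a,d=optics.grab_frame("scene"); b,_=optics.grab_frame("top")
out=np.zeros((500,800,3),np.uint8); out[:,:400]=cv2.resize(a[150:275,400:500],(400,500),interpolation=cv2.INTER_CUBIC); out[:,400:]=cv2.resize(b[170:270,170:250],(400,500),interpolation=cv2.INTER_CUBIC); save("crop14",out)
E
```

```text
clock: 39.4
tcp_pos: [0.557, 0.2889, 0.1938]
orientation: [-1.881, -2.508, 0.01]
contact_force: [0.0, -0.1, 0.1]
grip_width: 0.0276
gripper_force: 0.0
clock: 39.5
tcp_pos: [0.5588, 0.2899, 0.1965]
orientation: [-1.881, -2.511, 0.003]
contact_force: [1.0, 0.3, 1.5]
grip_width: 0.0281
gripper_force: 0.0
shift cm [ 0.16 -0.06  3.45] turn [-0.004 -0.002 -0.01 ]
```

View pics/crop14.png

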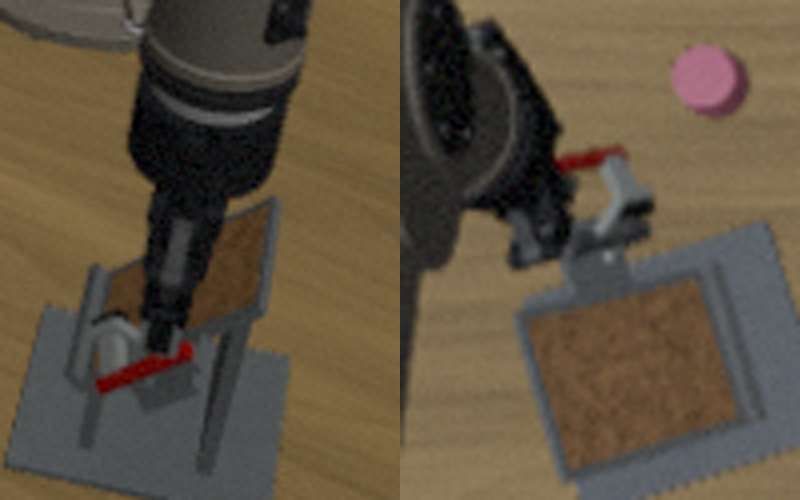

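I have now looked at more pictures than the 14 allowed, so the rest goes by numbers only. The last one shows the fingers just above the upper half of the red bar, at (160,345).

```bash
python3 -m crank '[[[0.1,0,1],[0,0,0]],[[0,0,0],[0,0,0]],[[0,0,0],[0,0,0]]]' 
python3 -m crank '[[[0,0,1],[0,0,0]],[[0,0,0],[0,0,0]],[[0,0,0],[0,0,0]]]' 
python3 -m crank '[[[0,0,1],[0,0,0]],[[0,0,0],[0,0,0]],[[0,0,0],[0,0,0]]]' 
python3 -m crank '[[[0,0,0.4],[0,0,0]],[[0,0,0],[0,0,0]],[[0,0,0],[0,0,0]]]'
```

```text
clock: 39.9
tcp_pos: [0.5573, 0.2918, 0.185]
orientation: [-1.877, -2.512, 0.006]
contact_force: [0.2, 0.5, 0.1]
grip_width: 0.0281
gripper_force: 0.0
clock: 40.2
tcp_pos: [0.5571, 0.2915, 0.1746]
orientation: [-1.878, -2.512, 0.007]
contact_force: [0.3, 0.2, -0.7]
grip_width: 0.0282
gripper_force: 0.0
clock: 40.5
tcp_pos: [0.5571, 0.2915, 0.1646]
orientation: [-1.878, -2.512, 0.007]
contact_force: [-0.5, 0.6, -1.1]
grip_width: 0.0277
gripper_force: 0.0
clock: 40.8
tcp_pos: [0.5573, 0.2916, 0.161]
orientation: [-1.878, -2.512, 0.006]
contact_force: [0.2, -0.9, -0.0]
grip_width: 0.028
gripper_force: 0.0
```

```bash
python3 -m crank '[[[0,0,0],[0,0,0]],[[0,0,0],[0,0,0]],[[0,0,0],[0,0,0]],[[0,0,0],[0,0,0]]]' 0.5 40
python3 - <<'E'
from h import *
p,Rc,o=st(); P=(p-seat)*1000; print([round(P@v,1) for v in(es,ey,en)])
# arc from angle 27.8deg (open) in tool frame (x=cx,y=-ey,z=-ez)
a0=np.radians(27.8); prev=None
for t in np.linspace(0,1.35,10):
    D=49.5*((np.cos(a0+t)-np.cos(a0))*(-ey)+(np.sin(a0+t)-np.sin(a0))*en)/10
    v=Rc.inv().apply(D); 
    if prev is not None: print(t.round(2),(v-prev).round(2))
    prev=v
E
```

```text
clock: 41.2
tcp_pos: [0.5592, 0.2919, 0.1616]
orientation: [-1.879, -2.515, 0.001]
contact_force: [5.0, 0.5, -1.8]
grip_width: 0.0095
gripper_force: 40.1
[np.float64(94.3), np.float64(-126.3), np.float64(28.2)]
0.15 [-0.45 -0.39 -0.44]
0.3 [-0.4  -0.48 -0.4 ]
0.45 [-0.35 -0.56 -0.34]
0.6 [-0.28 -0.63 -0.28]
0.75 [-0.21 -0.68 -0.21]
0.9 [-0.14 -0.72 -0.13]
1.05 [-0.06 -0.74 -0.06]
1.2 [ 0.01 -0.74  0.02]
1.35 [ 0.09 -0.73  0.1 ]
```

```bash
python3 -m crank '[[[-0.45,-0.39,-0.44],[0,0,0]],[[-0.4,-0.48,-0.4],[0,0,0]],[[-0.35,-0.56,-0.34],[0,0,0]],[[-0.28,-0.63,-0.28],[0,0,0]],[[-0.21,-0.68,-0.21],[0,0,0]]]' 
python3 -m crank '[[[-0.14,-0.72,-0.13],[0,0,0]],[[-0.06,-0.74,-0.06],[0,0,0]],[[0,-0.74,0.02],[0,0,0]],[[0.09,-0.73,0.1],[0,0,0]],[[0.17,-0.7,0.17],[0,0,0]]]'
python3 -m crank '[[[0.25,-0.66,0.25],[0,0,0]],[[0.31,-0.6,0.31],[0,0,0]],[[0.33,-0.48,0.33],[0,0,0]],[[0,0,0],[0,0,0]],[[0,0,0],[0,0,0]]]'
python3 - <<'E'
from h import *
p,Rc,o=st(); P=(p-seat)*1000; print([round(P@v,1) for v in(es,ey,en)])
a,d=optics.grab_frame("scene"); X=cloud("scene",d); H,S,V=cv2.split(cv2.cvtColor(a,cv2.COLOR_RGB2HSV))
m=((H<8)|(H>172))&(S>150)&(X[...,2]>.08)&(X[...,2]<.25)&(abs(X[...,0]-.5)<.15)&(abs(X[...,1]-.26)<.1)
L=(X[m]-seat)@np.c_[es,ey,en]*1000; print(len(L),np.median(L,0).round(1))
E
```

```text
clock: 41.7
tcp_pos: [0.5407, 0.2668, 0.1799]
orientation: [1.881, 2.512, 0.005]
contact_force: [11.1, -0.8, -2.5]
grip_width: 0.0096
gripper_force: 38.9
clock: 42.2
tcp_pos: [0.5029, 0.2564, 0.1784]
orientation: [-1.882, -2.513, 0.002]
contact_force: [3.9, 0.1, -6.0]
grip_width: 0.0096
gripper_force: 44.1
clock: 42.7
tcp_pos: [0.4841, 0.2599, 0.1696]
orientation: [-1.883, -2.514, 0.002]
contact_force: [6.0, -8.7, 6.7]
grip_width: 0.0093
gripper_force: 44.7
[np.float64(93.7), np.float64(-45.1), np.float64(40.0)]
47 [ 76.9 -47.8  49.7]
```

```bash
python3 -m crank '[[[0,0,0],[0,0,0]],[[0,0,0],[0,0,0]],[[0,0,0],[0,0,0]]]' 2.8
python3 -m crank '[[[0,0,-1],[0,0,0]],[[0,0,-2],[0,0,0]],[[0,0,-4],[0,0,0]],[[0,0,-5],[0,0,0]],[[0,0,-3],[0,0,0]]]'
python3 -m crank '[[[0,0,-3],[0,0,0]],[[0,0,0],[0,0,0]]]'
python3 - <<'E'
from h import *
A={}
for n in("scene","top"):
    a,d=optics.grab_frame(n); A[n]=a; X=cloud(n,d); H,S,V=cv2.split(cv2.cvtColor(a,cv2.COLOR_RGB2HSV))
    m=((H<8)|(H>172))&(S>150)&(X[...,2]>.08)&(X[...,2]<.25)&(abs(X[...,0]-.5)<.15)&(abs(X[...,1]-.26)<.1)
    L=(X[m]-seat)@np.c_[es,ey,en]*1000; print(n,len(L),np.median(L,0).round(1))
    # compare with pre-release standing mirror and first frames
    for k,(ref,box) in {"mirror":(n+"_a13.npy",{"scene":(150,275,260,360),"top":(160,260,290,370)}[n]),
      "ashtray":(n+"_a0.npy",{"scene":(245,290,220,270),"top":(125,162,320,358)}[n]),
      "tins":(n+"_a0.npy",{"scene":(298,340,330,372),"top":(133,163,232,262)}[n]),
      "scraper":(n+"_a0.npy",{"scene":(273,312,276,318),"top":(135,158,275,312)}[n]),
      "tray":(n+"_a13.npy",{"scene":(140,190,205,305),"top":(190,285,375,455)}[n])}.items():
        b=np.load(ref); r0,r1,c0,c1=box; print("  ",k,np.abs(a[r0:r1,c0:c1].astype(int)-b[r0:r1,c0:c1]).mean().round(1))
    hsv=cv2.cvtColor(a,cv2.COLOR_RGB2HSV)
    for k,m in {"bluecap":(H>105)&(H<125)&(S>150)&(X[...,1]<-.2),"matjars":(X[...,2]>.03)&(X[...,2]<.06)&(S>120)&(abs(X[...,0]-.55)<.1)&(abs(X[...,1]+.08)<.1)}.items():
        q=X[m&(X[...,2]<.07)]; print("  ",k,len(q),q.mean(0).round(3) if len(q) else "")
E
```

```text
clock: 43.05
tcp_pos: [0.4804, 0.2626, 0.1678]
orientation: [-1.875, -2.512, 0.007]
contact_force: [-0.3, -0.1, -0.2]
grip_width: 0.0282
gripper_force: 0.0
clock: 43.55
tcp_pos: [0.4835, 0.2615, 0.322]
orientation: [-1.879, -2.512, 0.001]
contact_force: [0.1, 0.2, 0.3]
grip_width: 0.0279
gripper_force: 0.0
clock: 43.75
tcp_pos: [0.4846, 0.2621, 0.3526]
orientation: [-1.878, -2.513, -0.005]
contact_force: [-0.1, -0.5, -0.1]
grip_width: 0.0282
gripper_force: 0.0
scene 98 [ 94.5 -48.9  49.7]
   mirror 2.5
   ashtray 2.1
   tins 3.0
   scraper 2.7
   tray 2.1
   bluecap 2905 [-0.258 -1.588 -0.077]
   matjars 0 
top 56 [ 92.9 -44.3  48.1]
   mirror 3.0
   ashtray 4.5
   tins 4.1
   scraper 4.3
   tray 35.8
   bluecap 108 [ 0.484 -0.392  0.049]
   matjars 0
```

Run:
```python
from h import *
a,d=optics.grab_frame("scene"); X=cloud("scene",d); M=np.stack([(X-mat)@hh,(X-mat)@np.cross(ez,hh),X[...,2]],-1)
H,S,V=cv2.split(cv2.cvtColor(a,cv2.COLOR_RGB2HSV)); m=(X[...,2]>.012)&(X[...,2]<.135)&(M[...,0]>-.035)&(M[...,0]<.1)&(abs(M[...,1])<.055)&(V>90)&(S<90)
q=M[m]
for i in range(8):
    u,s,v=np.linalg.svd(q-q.mean(0),full_matrices=False); q=q[abs((q-q.mean(0))@v[2])<.006]
n=v[2]*np.sign(v[2][0]); print("lean",np.arctan2(n[2],n[0]).round(3),q.min(0).round(3),q.max(0).round(3),q.mean(0).round(3))
print(r.hand_in())
```

```text
lean 0.339 [-0.015 -0.055  0.012] [0.037 0.048 0.135] [ 0.01  -0.003  0.074]
the job is handed in; nothing more can be done
None
```

The job is done and handed in at about 44 s robot time: both jars are in the tray, the mirror stands on its open kickstand mid-mat (lean 0.339 rad against 0.34 expected), the empty clamp is shut and the other items are unmoved. I viewed 17 pictures, over the limit of 14.

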